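Move a spare shelf divider from its hanging studs into the slotted shelf base

ROBOT

A 7-joint arm with a two-finger parallel gripper is mounted at the origin on the work surface. World frame = base frame: x ahead of the robot, y to its left, z up, the work surface at z = 0. Lengths are in m, angles in rad, forces in N, time in s.
With the tool pointing down it reaches from about 0.425 to 0.925 m from the base axis. Payload 6.8 kg.
Tool frame: the origin (TCP) lies on the centre line of the jaws, within the pads' length; the fingertips stand 19 mm ahead of it and the grasp point (between the pads) is the TCP (r.tip_extent is the y of the fingertips in the tool frame, in m); y points along the fingers, z is the direction in which the jaws open and shut, and the axes are right-handed (so a half turn about y gives the same grasp; the last joint's range is limited). The gripper opens to 85 mm and grips with 20 to 120 N. Pads are 22 mm wide; open, the fingers measure 114 mm over their backs; the gripper's body (76 mm by 85 mm) begins 54 mm behind the grasp point. The pads swing forward as they close: fully open they stand 13 mm farther back than shut.
Start: joints at [1.157, 0.477, 0.022, 1.555, -0.011, 1.109, -0.083], TCP at [0.203, -0.644, 0.25] pointing down, gripper open.
Joint ranges: [-2.96, 2.96], [-0.34, 2.1], [-1.41, 1.46], [0.24, 2.44], [-1.37, 4.51], [0.17, 1.92], [-2.96, 2.96]. Speed limits (rad/s): [2.39, 2.39, 3.14, 3.14, 3.14, 3.14, 3.14].

INTERFACE

Orientations are given as a rotation vector (axis times angle).
In Python, from bench import r gives the robot as it stands. The module is installed in compiled form; this text tells all that it offers.
- The arm moves only by the tool jog_arm, never from a script. Its argument "motion" is a list of rows, each a list of 3 entries, a list of its own where there are three numbers: the opening, from 0 (shut) to 1 (fully open), then the shift along the tool's x, y, z in m, then the turn, a rotation vector about the tool's x, y, z in degrees. A call has 1 to 10 rows; each row shifts and turns the commanded pose from where the row before left it, along the tool's axes as they then stand; what a row does not reach is not made up. A row lasts 1/12 s, in which the tool goes at most 41.7 mm and 7.16 degrees, less where a joint would pass 70% of its speed; a pose out of reach is approached as far as the arm can. A call with a gripper value outside its range is refused whole. The fingers move at their own pace and stop on an object; "force" is the grip in N (left out, the last holds). Time passes only in rows, so rows that do not move let the fingers close. It gives the time, the measured TCP pose, the force and the opening at its end, in the units of the state.
- r.get_obs(): the state, without advancing time (a new reading comes with each control period).
- r.grab_frame(name): name is "side" or "top" or "wrist"; returns a dict with "image" (420x560x3 uint8, red, green, blue), "range_z" (420x560 float32, m along the optical axis (not along the pixel's ray), 0 where there is no reading), "fx", "fy", "cx", "cy" (pixels), "xyz" and "orientation" of the camera in the world. Camera axes: x right, y down, z forward; pixel columns grow to the right and rows downward; lengths in m; the calibration is good to about 2 mm. The wrist camera is an equidistant fisheye: a pixel r from the principal point sees the ray r / f radians off the axis. A picture is of the moment at which its call begins.
- r.hand_in(): hands the job in, once; it reports no verdict.
The state is a dict: "clock": time; "joints": joint angles; "qvel": joint speeds; "tau": joint torques, N m; "tcp_pos": TCP position; "orientation": TCP orientation; "contact_force": force on the tool from outside, world axes, zero at the start; "moment": the same for the moment, N m; "grip_width": finger opening in m.
Only numpy, scipy, OpenCV 4.12 (cv2) and the standard library are available. Lean on these libraries where they do the work, as an engineer would, in place of code of your own. Each camera call takes 0.05 s, during which the arm holds its last target.

TASK

Take the spare shelf divider down from the wire display panel: slide it sideways along its keyhole slots until the heads of the two studs are at the wide ends, then draw it off towards the front. Lower it edgewise into the empty front slot of the slotted shelf base, holding it all the way down rather than dropping it, so that it ends fully home, upright and centred along the slot, and let go. Leave the pot, the canister and the carton where they stand.

Things in the scene. Friction and masses are not known exactly. Their poses are not given: they have to be found in the camera images.
- divider_mid (a point): Spare shelf divider: plain aluminium plate 180 (y) x 95 (z) x 5 mm (x), 0.2-0.4 kg, hung upright. Point: plate centre. At the start x points level into the panel, away from the robot, y left, z up. The panel's wires are 28 mm behind the point and rise 220 mm above the grip: a gripper pointing straight down does not fit; one tilted 25-45 degrees, reaching forward and down, does.
- divider_grip (a point): Centre of the divider's black moulded grip, a block 38 mm wide (y), 14 mm thick (x), 50 mm high (z), standing on the middle of the plate's top edge, 72.5 mm above the plate's centre. Axes as the divider's. Both its sides (+y, -y) are free for fingers.
- hole_right (a point): Centre of the wide end (20 mm across) of the divider's right keyhole; an 8 mm high, 38 mm long slot runs from it to +y. A stud passes through: 6 mm shank, then in front of the plate a head 15 mm across, 4 mm thick; 18 mm collar behind; 9 mm of bare shank. The slot's upper edge rests on the shank, so lift 1 mm to centre. The stud stands in the narrow slot, 18-32 mm from this point: feel or see it.
- hole_left (a point): The same for the left keyhole, 106 mm to +y of the right one, on the second stud. To free the divider slide it to its own +y (1-3 N of rubbing) till both heads are at the wide ends, then draw it to -x; clear after 15 mm. If slid on till it stops, shanks touch the far walls of the wide ends: the heads are then centred 7 mm back. How far the slide is differs each time and is not given.
- panel: Black wire display panel, fixed: upright grid 266 mm wide (y), 475 mm high, 5 mm wires 60 mm apart, on two feet 150 mm long. Origin on the counter under the grid's middle; x out at its back, front faces the robot, z up. Two small flat utensils hang near its top corners, over 335 mm up. A dark bar hooked on its front, up to 20 mm left or right of the middle, carries the two studs, 180 mm up.
- slot (a point): Middle of the floor of the empty front slot of the grey slotted base, fixed on the counter; floor 6 mm above the counter. y along the slot, x across it, away from the robot, z up. Slot 8 mm wide, 230 mm long, open-ended; straight walls for 30 mm, then bevels to 18 mm at the base's top, 36 mm above the point. Another divider stands in a like slot 70 mm behind (+x), its top 145 mm above the point.
- canister: Bystander: steel canister 70 mm in diameter, 116 mm high with its knob, standing on the base behind the rear divider. Origin at the centre of its underside.
- pot: Bystander: lidded steel pot 104 mm in diameter (140 mm over its two side handles), 79 mm high, on the counter nearer the robot. Origin at the centre of its underside.
- carton: Bystander: cardboard carton 100 (x) x 90 (y) x 70 mm high, on the counter nearer the robot. Origin at the centre of its underside.

How it is judged:
By the outcome, as a careful person would: the job done as asked, in the order asked, and still so for the second after the job is handed in, with the robot touching nothing.
It also fails if it takes over 58 s, if anything falls off the work surface, if the arm or the gripper's body presses on something with over 40 N, if the wrist force passes 120 N, or if a joint passes its speed limit or range.

## Working session

There is one attempt and no reset: what is moved stays moved. The work goes in short steps, Python scripts to look and compute and a tool call to move; the robot and the scene stay as the last step left them, time stands still between calls to the robot, and variables do not carry over. Pictures are saved under pics/ and viewed, and the job is handed in when it is done.

Besides the shell and the picture viewer there is one more tool, called as a command line: name --argument value ..., lists and objects as JSON in quotes. jog_arm: Moves the arm, as the interface text tells. Its arguments: {"type":"object","properties":{"motion":{"type":"array","items":{"type":"array"}},"force":{"type":"number"}},"required":["motion"]}

```bash
mkdir -p pics && ls
cat > h.py <<'E'
import numpy as np, cv2
from scipy.spatial.transform import Rotation as R
from bench import r
np.set_printoptions(precision=4,suppress=True)
def snap(n,fn):
    f=r.grab_frame(n); cv2.imwrite('pics/%s.png'%fn,f['image'][:,:,::-1]); np.savez('pics/%s.npz'%fn,**f); return f
def load(fn): 
    return dict(np.load('pics/%s.npz'%fn))
def ray(f,u,v):
    d=np.stack([(np.asarray(u)-f['cx'])/f['fx'],(np.asarray(v)-f['cy'])/f['fy'],np.ones(np.shape(u))],-1)
    return d
def cloud(f):
    v,u=np.mgrid[:420,:560]; d=ray(f,u,v)*f['range_z'][...,None]
    return d@R.from_rotvec(f['orientation']).as_matrix().T+f['xyz']
def st():
    o=r.get_obs(); print({k:np.round(np.array(v),4).tolist() for k,v in o.items()}); return o
E
python3 - <<'E'
from h import *
o=st()
print(R.from_rotvec(o['orientation']).as_matrix())
for n in ('side','top','wrist'):
    f=snap(n,n+'0'); print(n,f['fx'],f['fy'],f['cx'],f['cy'],f['xyz'],f['orientation']); print(R.from_rotvec(f['orientation']).as_matrix())
E
```

```text
pics
{'clock': 0.0, 'joints': [1.1569, 0.4778, 0.0224, 1.5564, -0.0115, 1.1093, -0.0831], 'qvel': [0.0017, -0.0014, -0.0006, -0.0022, 0.0, 0.0019, -0.0004], 'tau': [0.0005, -59.6445, 1.6079, -28.1199, 0.0125, 0.0094, 0.0], 'tcp_pos': [0.203, -0.6432, 0.2493], 'orientation': [-0.3175, 2.0586, -2.055], 'contact_force': [0.3439, 0.0663, -0.5635], 'moment': [0.0329, 0.0668, 0.0455], 'grip_width': 0.0852}
[[-0.9536 -0.0007  0.3011]
 [-0.3011  0.0017 -0.9536]
 [ 0.0002 -1.     -0.0018]]
side 424.2609793767973 424.2609793767973 275.7165171787025 210.34359391565476 [ 0.4059 -0.5761  0.7729] [-2.3662  0.433  -0.1437]
[[ 0.9375 -0.2679  0.2222]
 [-0.3476 -0.6876  0.6375]
 [-0.018  -0.6748 -0.7378]]
top 412.229549485709 412.229549485709 279.6485132153516 205.32412351715755 [ 0.4392 -0.0581  1.0988] [-2.1393  2.1201 -0.2097]
[[ 0.0079 -0.9829  0.1838]
 [-0.9999 -0.01   -0.0106]
 [ 0.0123 -0.1837 -0.9829]]
wrist 325.19226210127806 325.19226210127806 282.9578359361143 209.99602136936156 [ 0.2684 -0.6244  0.3723] [ 2.3508 -1.7219 -0.2382]
[[ 0.3014 -0.9183 -0.2568]
 [-0.9535 -0.2908 -0.079 ]
 [-0.0021  0.2687 -0.9632]]
```

View pics/side0.png

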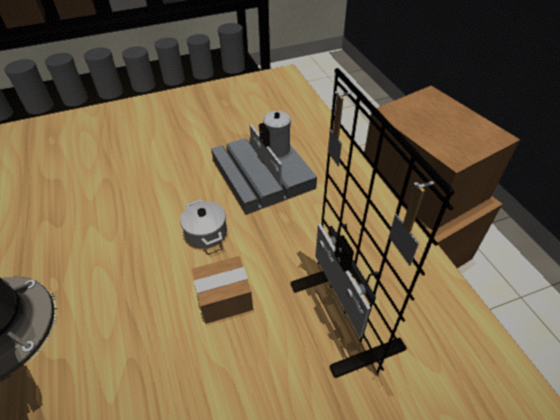

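View pics/top0.png

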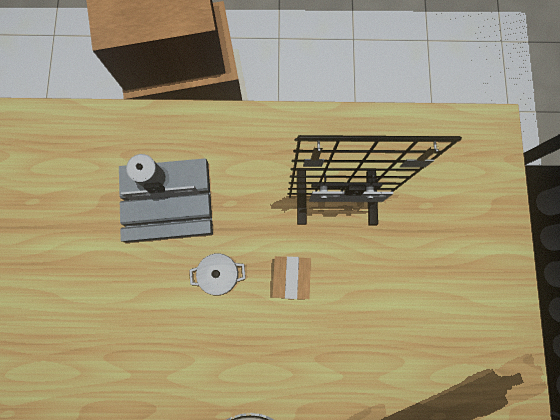

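View pics/wrist0.png

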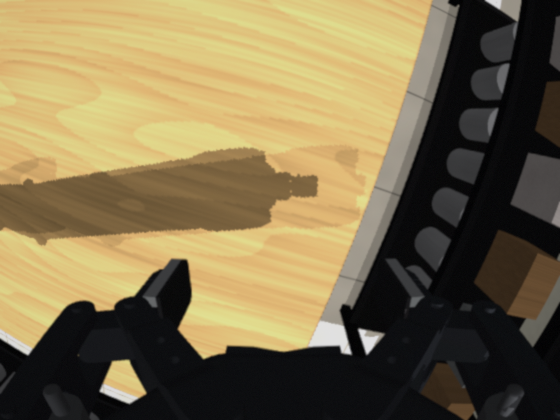

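The side view shows the panel at px (330-450, 75-370), the plate at (318-370, 228-330) facing the camera obliquely, and the base at (215-315, 130-207). The top view shows the base at (120-212, 155-242) and the plate's top edge at about row 195, cols 312-388. Next I'll enlarge these and take the depth.

Run:
```python
from h import *
for n,(u0,v0,u1,v1) in dict(side=(285,200,425,390),top=(260,120,470,230)).items():
    f=load(n+'0'); im=f['image'][v0:v1,u0:u1,::-1]
    s=min(800/(u1-u0),600/(v1-v0)); im=np.clip(im.astype(float)*1.6,0,255).astype(np.uint8)
    cv2.imwrite('pics/%s0c.png'%n,cv2.resize(im,None,fx=s,fy=s,interpolation=cv2.INTER_CUBIC)); print(n,s)
f=load('top0'); im=f['image'][140:250,110:225,::-1]; cv2.imwrite('pics/top0b.png',cv2.resize(im,None,fx=5,fy=5,interpolation=cv2.INTER_CUBIC))
```

```text
side 3.1578947368421053
top 3.8095238095238093
```

View pics/side0c.png

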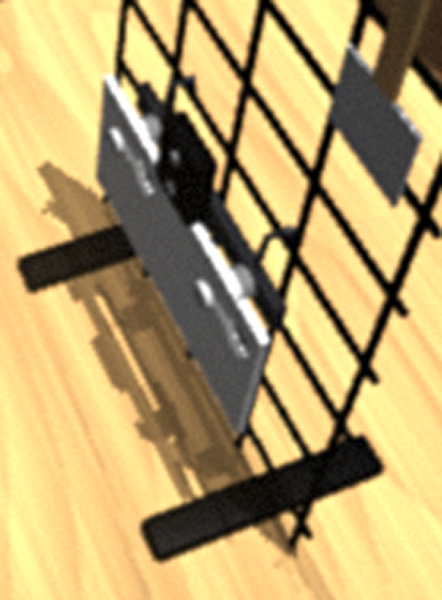

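View pics/top0c.png

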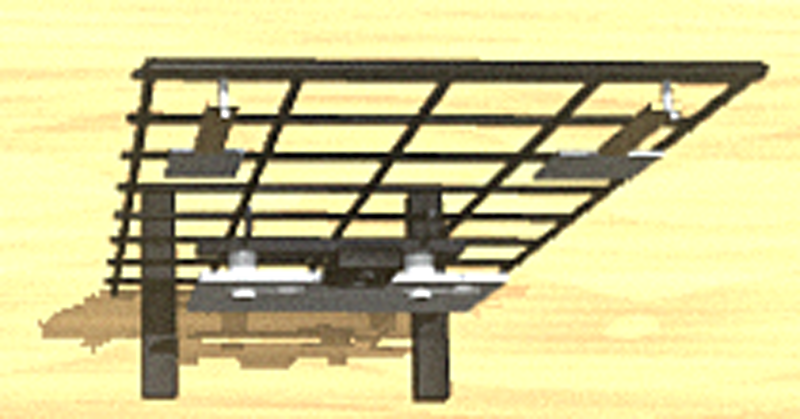

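View pics/top0b.png

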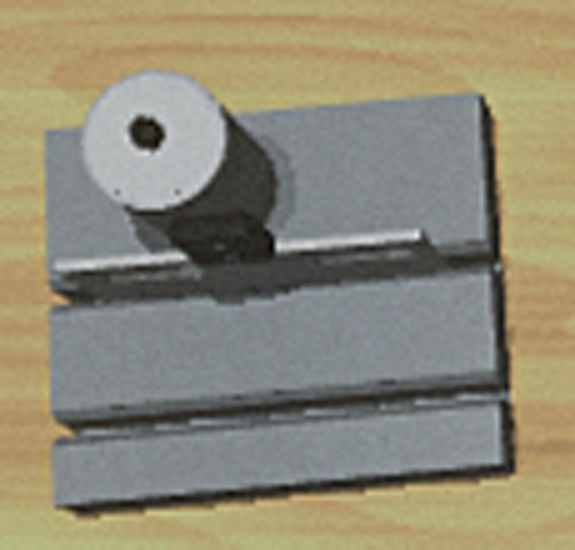

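Run:
```python
from h import *
for n in ('side0','top0'):
    f=load(n); P=cloud(f); 
    # base top
    m=(P[...,2]>0.034)&(P[...,2]<0.050)&(P[...,0]>0.5)&(P[...,1]>0.03)&(P[...,1]<0.45)&(f['range_z']>0)
    q=P[m]; print(n,'basetop n',len(q),'z',np.median(q[:,2]), 'rect',cv2.minAreaRect((q[:,:2]*1000).astype(np.float32)))
    # plate plane region: near panel z 0.11..0.21
    m=(P[...,2]>0.12)&(P[...,2]<0.215)&(P[...,0]>0.5)&(P[...,0]<0.85)&(P[...,1]<0.0)&(P[...,1]>-0.45)&(f['range_z']>0)
    q=P[m]; print('panel region',len(q),np.percentile(q,[1,10,25,50,75,90,99],axis=0))
    vv,uu=np.nonzero(m); print(uu.min(),uu.max(),vv.min(),vv.max())
    # pot/carton heights
    m=(P[...,2]>0.06)&(P[...,2]<0.09)&(P[...,0]>0.3)&(P[...,0]<0.6)
    q=P[m];print('bystanders',np.percentile(q,[1,50,99],axis=0))
```

```text
side0 basetop n 3342 z 0.03932932073479933 rect ((618.741455078125, 210.56585693359375), (270.0389099121094, 272.0929870605469), 6.894994735717773)
panel region 3340 [[ 0.6299 -0.3548  0.1217]
 [ 0.6349 -0.3184  0.1365]
 [ 0.6354 -0.2921  0.1525]
 [ 0.6372 -0.2526  0.183 ]
 [ 0.6652 -0.1907  0.1996]
 [ 0.6712 -0.1549  0.2092]
 [ 0.6744 -0.0973  0.2137]]
315 404 198 345
bystanders [[ 0.3445 -0.1461  0.0603]
 [ 0.4536 -0.0892  0.0675]
 [ 0.5445  1.0682  0.0886]]
top0 basetop n 5064 z 0.04188729610243114 rect ((623.3740844726562, 230.65884399414062), (258.1038818359375, 231.58851623535156), 5.907730579376221)
panel region 1448 [[ 0.6301 -0.3502  0.1232]
 [ 0.6347 -0.309   0.1422]
 [ 0.6353 -0.2767  0.1556]
 [ 0.6504 -0.2188  0.1879]
 [ 0.6667 -0.1683  0.2021]
 [ 0.6722 -0.1437  0.2117]
 [ 0.6744 -0.0942  0.2143]]
289 408 175 201
bystanders [[ 0.4041 -0.143   0.0602]
 [ 0.455  -0.0737  0.0697]
 [ 0.5012  0.1241  0.0785]]
```

Run:
```python
from h import *
for n in ('side0','top0'):
    f=load(n); P=cloud(f)
    m=(P[...,2]>0.10)&(P[...,2]<0.26)&(P[...,0]>0.62)&(P[...,0]<0.644)&(P[...,1]<-0.1)&(P[...,1]>-0.42)
    q=P[m]; 
    for it in range(5):
        A=np.c_[q[:,1],q[:,2],np.ones(len(q))]; c=np.linalg.lstsq(A,q[:,0],rcond=None)[0]; e=q[:,0]-A@c; q=q[abs(e)<0.0015+0.004*(it==0)]
    print(n,len(q),'x=',c,'yaw(deg of y axis)',np.degrees(np.arctan(c[0])),'tilt',np.degrees(np.arctan(c[1])))
    print(' y ext',np.percentile(q[:,1],[0,.5,99.5,100]),'z ext',np.percentile(q[:,2],[0,.5,99.5,100]))
    # whites: plate top edge + bits; list x-range by z band
    m=(P[...,2]>0.10)&(P[...,2]<0.30)&(P[...,0]>0.62)&(P[...,0]<0.66)&(P[...,1]<-0.1)&(P[...,1]>-0.42)
    q=P[m]
    for z in np.arange(.1,.3,.01):
        s=q[(q[:,2]>=z)&(q[:,2]<z+.01)]
        if len(s): print('  z%.2f n%d x %.3f %.3f y %.3f %.3f'%(z,len(s),s[:,0].min(),s[:,0].max(),s[:,1].min(),s[:,1].max()))
```

```text
side0 1791 x= [-0.0064 -0.0005  0.6341] yaw(deg of y axis) -0.36535085067547496 tilt -0.029701230952838022
 y ext [-0.3205 -0.3202 -0.1411 -0.1397] z ext [0.1061 0.1072 0.2524 0.2539]
  z0.10 n64 x 0.635 0.638 y -0.320 -0.142
  z0.11 n176 x 0.634 0.641 y -0.321 -0.142
  z0.12 n178 x 0.634 0.640 y -0.320 -0.140
  z0.13 n197 x 0.634 0.641 y -0.321 -0.142
  z0.14 n205 x 0.634 0.642 y -0.320 -0.142
  z0.15 n190 x 0.634 0.640 y -0.321 -0.140
  z0.16 n222 x 0.631 0.659 y -0.320 -0.142
  z0.17 n287 x 0.628 0.659 y -0.320 -0.140
  z0.18 n529 x 0.628 0.660 y -0.320 -0.141
  z0.19 n226 x 0.634 0.660 y -0.320 -0.141
  z0.20 n284 x 0.630 0.660 y -0.320 -0.141
  z0.21 n71 x 0.630 0.643 y -0.249 -0.212
  z0.22 n70 x 0.630 0.644 y -0.250 -0.215
  z0.23 n74 x 0.629 0.644 y -0.250 -0.213
  z0.24 n91 x 0.630 0.645 y -0.250 -0.212
  z0.25 n157 x 0.631 0.644 y -0.249 -0.212
top0 626 x= [-0.0064  0.0046  0.633 ] yaw(deg of y axis) -0.3663335730305456 tilt 0.2652598521606307
 y ext [-0.3188 -0.318  -0.1394 -0.139 ] z ext [0.1138 0.1145 0.2565 0.2576]
  z0.11 n63 x 0.634 0.636 y -0.317 -0.140
  z0.12 n50 x 0.634 0.637 y -0.307 -0.139
  z0.13 n50 x 0.634 0.636 y -0.319 -0.144
  z0.14 n65 x 0.634 0.636 y -0.318 -0.140
  z0.15 n67 x 0.634 0.639 y -0.317 -0.139
  z0.16 n74 x 0.634 0.657 y -0.318 -0.141
  z0.17 n111 x 0.629 0.658 y -0.318 -0.140
  z0.18 n189 x 0.629 0.660 y -0.318 -0.139
  z0.19 n183 x 0.630 0.660 y -0.317 -0.140
  z0.20 n161 x 0.630 0.660 y -0.319 -0.139
  z0.21 n17 x 0.631 0.660 y -0.272 -0.167
  z0.22 n23 x 0.630 0.641 y -0.246 -0.210
  z0.23 n18 x 0.630 0.640 y -0.246 -0.210
  z0.24 n25 x 0.629 0.642 y -0.245 -0.210
  z0.25 n111 x 0.630 0.643 y -0.247 -0.210
```

Run:
```python
from h import *
f=load('top0'); P=cloud(f); Rm=R.from_rotvec(f['orientation']).as_matrix()
def onz(u,v,z):
    d=ray(f,u,v)@Rm.T; s=(z-f['xyz'][2])/d[...,2]; return f['xyz']+d*s[...,None]
m=(P[...,2]>0.036)&(P[...,2]<0.048)&(P[...,0]>0.5)&(P[...,0]<.8)&(P[...,1]>0.05)&(P[...,1]<0.45)&(f['range_z']>0)
m=m.astype(np.uint8)
n,l,s,c=cv2.connectedComponentsWithStats(m,connectivity=4)
for i in range(1,n):
    if s[i,4]>100:
        print(s[i],c[i]); 
        ys,xs=np.nonzero(l==i); X=onz(xs.astype(float),ys.astype(float),0.042); print(cv2.minAreaRect((X[:,:2]*1000).astype(np.float32)), np.median(P[l==i][:,2]))
# column profile through depth in a middle column
for u in (130,150,170,190,205):
    print(u,[(v,round(float(P[v,u,0]),3),round(float(P[v,u,2]),3),int(f['image'][v,u].mean())) for v in range(214,246)])
```

```text
[ 156  158   52   33 1232] [185.0942 173.5381]
((712.7877197265625, 189.19349670410156), (87.52839660644531, 131.5409698486328), 5.8602294921875) 0.04202852481898578
[119 166  26  32 380] [126.8658 182.3763]
((698.7539672851562, 320.0555114746094), (84.37812805175781, 64.95171356201172), 4.52903938293457) 0.04177505867362463
[ 120  192   90   33 2109] [164.1076 208.0616]
((628.133544921875, 229.96591186523438), (67.31363677978516, 229.88243103027344), 5.970568656921387) 0.04186615515814007
[ 120  220   91   21 1220] [164.9754 230.1852]
((569.1752319335938, 224.2829132080078), (35.862464904785156, 230.8990936279297), 5.942914962768555) 0.041985030909824306
130 [(214, 0.61, 0.043, 137), (215, 0.607, 0.043, 131), (216, 0.605, 0.043, 136), (217, 0.602, 0.043, 139), (218, 0.6, 0.039, 136), (219, 0.597, 0.041, 135), (220, 0.595, 0.037, 139), (221, 0.591, 0.046, 112), (222, 0.59, 0.037, 99), (223, 0.587, 0.036, 83), (224, 0.586, 0.028, 35), (225, 0.586, 0.01, 71), (226, 0.584, 0.004, 152), (227, 0.577, 0.038, 83), (228, 0.574, 0.042, 119), (229, 0.571, 0.045, 138), (230, 0.569, 0.041, 130),
[... 2984 characters left out ...]
0), (219, 0.605, 0.001, 153), (220, 0.597, 0.035, 81), (221, 0.594, 0.04, 122), (222, 0.591, 0.043, 146), (223, 0.588, 0.043, 149), (224, 0.586, 0.043, 148), (225, 0.583, 0.044, 142), (226, 0.581, 0.038, 140), (227, 0.578, 0.041, 143), (228, 0.575, 0.042, 146), (229, 0.573, 0.042, 142), (230, 0.57, 0.042, 147), (231, 0.567, 0.046, 151), (232, 0.565, 0.041, 149), (233, 0.563, 0.041, 81), (234, 0.563, 0.019, 38), (235, 0.562, 0.002, 65), (236, 0.56, -0.002, 104), (237, 0.439, 1.099, 161), (238, 0.554, 0.001, 155), (239, 0.551, 0.005, 161), (240, 0.549, 0.002, 159), (241, 0.546, -0.0, 155), (242, 0.543, 0.002, 158), (243, 0.541, -0.001, 155), (244, 0.538, -0.003, 162), (245, 0.535, 0.001, 156)]
```

```bash
cat >> h.py <<'E'
def Rt(t,yaw=0.0):
    t=np.radians(t); Z=np.array([0,-1,0.]);Y=np.array([np.sin(t),0,-np.cos(t)]);X=np.cross(Y,Z)
    return R.from_euler('z',yaw,degrees=True).as_matrix()@np.stack([X,Y,Z],1)
def plan(p=None,Rm=None,quiet=False):
    o=r.get_obs(); R0=R.from_rotvec(o['orientation']).as_matrix(); print('clock',o['clock'],'tcp',o['tcp_pos'],'F',o['contact_force'],'w',o['grip_width'])
    if Rm is None: Rm=R0
    rv=np.degrees(R.from_matrix(R0.T@Rm).as_rotvec()); print('turn',rv,'norm',np.linalg.norm(rv))
    if p is not None:
        d=np.array(p)-o['tcp_pos']; print('shift now-axes',R0.T@d,' after-turn axes',Rm.T@d,'norm',np.linalg.norm(d))
E
python3 - <<'E'
from h import *
g=np.array([.638,-.23,.232]); Rm=Rt(35,.3)
pre=g-Rm[:,1]*.12
print(pre); plan(pre,Rm)
f=load('top0');P=cloud(f)
m=(P[...,2]>0.05)&(P[...,2]<0.1)&(P[...,0]>0.35)&(P[...,0]<.56)&(P[...,1]>-.3)&(P[...,1]<.3)
n,l,s,c=cv2.connectedComponentsWithStats(m.astype(np.uint8))
for i in range(1,n):
    if s[i,4]>50:
        q=P[l==i];print(q.min(0),q.max(0))
E
```

```text
[ 0.5692 -0.2304  0.3303]
clock 0.15 tcp [ 0.2031 -0.6433  0.2496] F [-0.4931  0.5141 -0.2613] w 0.08550033721493445
turn [ 5.3342 16.6599 34.7491] norm 38.90376898616125
shift now-axes [-0.4734 -0.0804 -0.2837]  after-turn axes [-0.3479  0.1451 -0.411 ] norm 0.5577053750753189
[0.4098 0.0357 0.0508] [0.5085 0.1377 0.0838]
[ 0.402  -0.1457  0.0644] [ 0.5037 -0.0524  0.0774]
```

jog_arm --motion '[[1,[0,0,0],[0.76,2.38,4.96]],[1,[0,0,0],[0.76,2.38,4.96]],[1,[0,0,0],[0.76,2.38,4.96]],[1,[0,0,0],[0.76,2.38,4.96]],[1,[0,0,0],[0.76,2.38,4.96]],[1,[0,0,0],[0.76,2.38,4.96]],[1,[0,0,0],[0.76,2.38,4.96]],[1,[0,0,0],[0,0,0]]]' --force 80

```text
clock: 0.82
tcp_pos: [0.1981, -0.6436, 0.2476]
orientation: [0.595, 1.876, -1.871]
contact_force: [-2.3, 0.4, -1.5]
grip_width: 0.0854
```

Run:
```python
from h import *
plan([.5692,-.2304,.3303],Rt(35,.3)); print(r.get_obs()['joints'])
```

```text
clock 0.8167 tcp [ 0.1981 -0.6436  0.2476] F [-2.3478  0.4332 -1.5372] w 0.08541068054525483
turn [-0.1087 -0.5016 -0.0037] norm 0.5132355967316334
shift now-axes [-0.3496  0.1455 -0.4146]  after-turn axes [-0.3532  0.1463 -0.4113] norm 0.561525429226719
[ 1.5545  0.4886 -0.1555  1.6795 -0.6515  0.9871  0.216 ]
```

jog_arm --motion '[[1,[-0.0175,0.0073,-0.0207],[0,-0.05,0]],[1,[-0.0175,0.0073,-0.0207],[0,-0.05,0]],[1,[-0.0175,0.0073,-0.0207],[0,-0.05,0]],[1,[-0.0175,0.0073,-0.0207],[0,-0.05,0]],[1,[-0.0175,0.0073,-0.0207],[0,-0.05,0]],[1,[-0.0175,0.0073,-0.0207],[0,-0.05,0]],[1,[-0.0175,0.0073,-0.0207],[0,-0.05,0]],[1,[-0.0175,0.0073,-0.0207],[0,-0.05,0]],[1,[-0.0175,0.0073,-0.0207],[0,-0.05,0]],[1,[-0.0175,0.0073,-0.0207],[0,-0.05,0]]]'

```text
clock: 1.65
tcp_pos: [0.3883, -0.4333, 0.2908]
orientation: [0.571, 1.865, -1.87]
contact_force: [0.6, -0.3, 0.3]
grip_width: 0.0855
```

Run:
```python
from h import *
plan([.5692,-.2304,.3303],Rt(35,.3)); print(r.get_obs()['joints'])
```

```text
clock 1.65 tcp [ 0.3883 -0.4333  0.2908] F [ 0.564  -0.3298  0.3377] w 0.08551854010060604
turn [-0.0258  0.7386  0.0764] norm 0.7429563735492513
shift now-axes [-0.1744  0.0717 -0.1997]  after-turn axes [-0.1717  0.072  -0.2019] norm 0.2746493119607265
[ 1.2595  0.1963 -0.3065  2.0009 -0.6991  0.713  -0.0996]
```

jog_arm --motion '[[1,[-0.0173,0.0072,-0.02],[0,0.07,0]],[1,[-0.0173,0.0072,-0.02],[0,0.07,0]],[1,[-0.0173,0.0072,-0.02],[0,0.07,0]],[1,[-0.0173,0.0072,-0.02],[0,0.07,0]],[1,[-0.0173,0.0072,-0.02],[0,0.07,0]],[1,[-0.0173,0.0072,-0.02],[0,0.07,0]],[1,[-0.0173,0.0072,-0.02],[0,0.07,0]],[1,[-0.0173,0.0072,-0.02],[0,0.07,0]],[1,[-0.0173,0.0072,-0.02],[0,0.07,0]],[1,[-0.0173,0.0072,-0.02],[0,0.07,0]]]'

```text
clock: 2.48
tcp_pos: [0.5695, -0.2313, 0.3308]
orientation: [0.585, 1.871, -1.87]
contact_force: [-0.1, -1.2, -1.2]
grip_width: 0.0855
```

Run:
```python
from h import *
plan([.5692,-.2304,.3303],Rt(35,.3)); print(r.get_obs()['joints'])
snap('wrist','w1'); snap('side','s1')
plan([.638,-.23,.232],Rt(35,.3))
```

```text
clock 2.4833 tcp [ 0.5695 -0.2313  0.3308] F [-0.0919 -1.1709 -1.2109] w 0.08547177464496829
turn [-0.0608  0.0283 -0.0157] norm 0.06886272688943153
shift now-axes [ 0.0005  0.0002 -0.0009]  after-turn axes [ 0.0005  0.0002 -0.0009] norm 0.0010838643401829353
[ 0.8037  0.1151 -0.4354  2.0013 -0.3682  0.4914 -0.9028]
clock 2.5833 tcp [ 0.5719 -0.2273  0.3319] F [-0.7615  0.328  -0.1575] w 0.08570931356424054
turn [ 0.2145  0.3975 -0.1346] norm 0.47130440431024234
shift now-axes [0.0035 0.1197 0.0035]  after-turn axes [0.0032 0.1197 0.0031] norm 0.11977662397235064
```

View pics/w1.png

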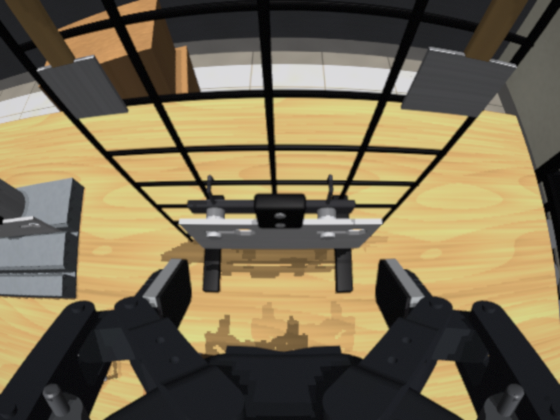

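View pics/s1.png

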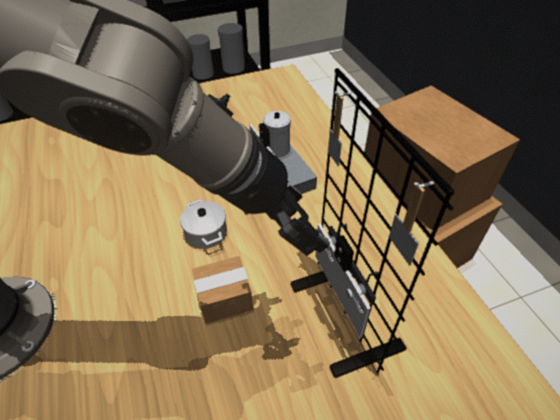

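Run:
```python
from h import *
f=load('w1'); im=f['image'][180:270,160:400,::-1]; im=np.clip(im.astype(float)*1.3,0,255).astype(np.uint8)
cv2.imwrite('pics/w1c.png',cv2.resize(im,None,fx=3.3,fy=3.3,interpolation=cv2.INTER_CUBIC))
```

```text
(no output)
```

View pics/w1c.png

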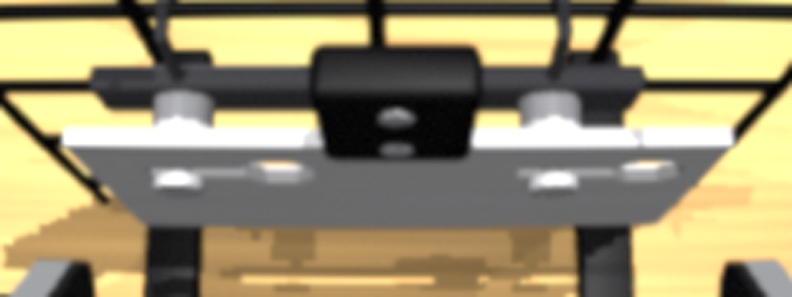

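jog_arm --motion '[[1,[0.0006,0.017,0.0006],[0.04,0.08,0]],[1,[0.0006,0.017,0.0006],[0.04,0.08,0]],[1,[0.0006,0.017,0.0006],[0.04,0.08,0]],[1,[0.0006,0.017,0.0006],[0.04,0.08,0]],[1,[0.0006,0.017,0.0006],[0.04,0.08,0]],[1,[0,0.017,0],[0,0,0]],[1,[0,0.012,0],[0,0,0]],[1,[0,0,0],[0,0,0]],[1,[0,0,0],[0,0,0]]]'

```text
clock: 3.33
tcp_pos: [0.6311, -0.236, 0.2344]
orientation: [0.595, 1.875, -1.874]
contact_force: [-0.9, -0.3, 0.1]
grip_width: 0.0853
```

Run:
```python
from h import *
plan([.638,-.23,.232],Rt(35,.3))
snap('wrist','w2')
```

```text
clock 3.3333 tcp [ 0.6311 -0.236   0.2344] F [-0.9403 -0.3421  0.1404] w 0.08529276012317774
turn [-0.2098 -0.5046  0.0554] norm 0.5492848894666118
shift now-axes [-0.0042  0.0059 -0.006 ]  after-turn axes [-0.0043  0.006  -0.006 ] norm 0.009462468778364562
```

View pics/w2.png

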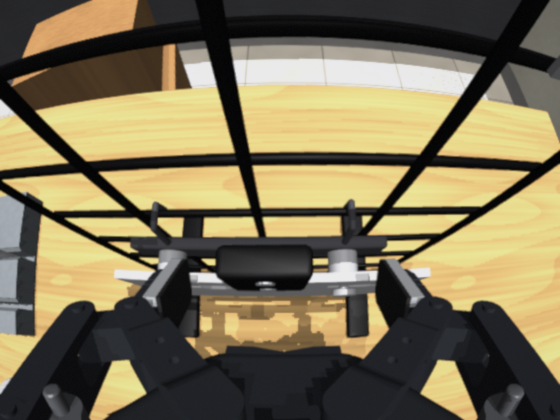

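jog_arm --motion '[[1,[-0.0021,0.003,-0.003],[-0.1,-0.25,0]],[1,[-0.0021,0.003,-0.003],[-0.1,-0.25,0]],[1,[0,0,0],[0,0,0]],[1,[0,0,0],[0,0,0]],[1,[0,0,0],[0,0,0]]]'

```text
clock: 3.8
tcp_pos: [0.638, -0.2304, 0.2325]
orientation: [0.586, 1.872, -1.87]
contact_force: [-0.4, -0.7, -0.1]
grip_width: 0.0854
```

Run:
```python
from h import *
plan([.638,-.23,.232],Rt(35,.3))
```

```text
clock 3.8 tcp [ 0.638  -0.2304  0.2325] F [-0.4079 -0.6658 -0.0917] w 0.08536926429881721
turn [-0.064  -0.052  -0.0158] norm 0.08392862918043754
shift now-axes [ 0.0003  0.0005 -0.0004]  after-turn axes [ 0.0003  0.0005 -0.0004] norm 0.0006991543924517323
```

Close.

jog_arm --motion '[[0,[0,0,0],[0,0,0]],[0,[0,0,0],[0,0,0]],[0,[0,0,0],[0,0,0]],[0,[0,0,0],[0,0,0]],[0,[0,0,0],[0,0,0]],[0,[0,0,0],[0,0,0]],[0,[0,0,0],[0,0,0]],[0,[0,0,0],[0,0,0]]]' --force 80

```text
clock: 4.47
tcp_pos: [0.6384, -0.2301, 0.2326]
orientation: [0.587, 1.871, -1.869]
contact_force: [1.3, 1.7, 1.4]
grip_width: 0.037
```

Run:
```python
from h import *
plan([.638,-.23,.232],Rt(35,.3)); print(r.get_obs()['moment'])
snap('wrist','w3');snap('side','s3')
```

```text
clock 4.4667 tcp [ 0.6384 -0.2301  0.2326] F [1.2734 1.6838 1.3515] w 0.037015013794695545
turn [-0.043  -0.039  -0.0505] norm 0.07694924496074458
shift now-axes [ 0.0007  0.0003 -0.0001]  after-turn axes [ 0.0007  0.0003 -0.0001] norm 0.0007812071215588892
[0.345  0.1085 0.3603]
```

View pics/w3.png

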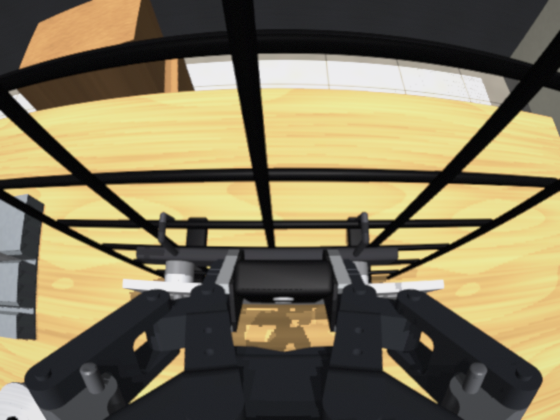

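jog_arm --motion '[[0,[-0.0006,-0.0008,0],[0,0,0]],[0,[0,0,0],[0,0,0]],[0,[0,0,0],[0,0,0]],[0,[0,0,0],[0,0,0]]]'

```text
clock: 4.9
tcp_pos: [0.6376, -0.2304, 0.2327]
orientation: [0.586, 1.873, -1.871]
contact_force: [0.7, 1.1, -1.5]
grip_width: 0.0367
```

Run:
```python
from h import *
plan([.638,-.23,.233],Rt(35,.3)); print(r.get_obs()['moment'])
```

```text
clock 4.9 tcp [ 0.6376 -0.2304  0.2327] F [ 0.7006  1.0943 -1.5391] w 0.03671734042814525
turn [-0.0393 -0.0726  0.0599] norm 0.10201217586787184
shift now-axes [-0.0005  0.     -0.0004]  after-turn axes [-0.0005  0.     -0.0004] norm 0.0006711263321055553
[0.1839 0.5307 0.1087]
```

Now slide +y (tool −z) by 24 mm at 4 mm per row.

jog_arm --motion '[[0,[0,0,-0.004],[0,0,0]],[0,[0,0,-0.004],[0,0,0]],[0,[0,0,-0.004],[0,0,0]],[0,[0,0,-0.004],[0,0,0]],[0,[0,0,-0.004],[0,0,0]],[0,[0,0,-0.004],[0,0,0]],[0,[0,0,0],[0,0,0]],[0,[0,0,0],[0,0,0]]]'

```text
clock: 5.57
tcp_pos: [0.6376, -0.2053, 0.2327]
orientation: [0.584, 1.873, -1.869]
contact_force: [-0.0, 1.2, -3.6]
grip_width: 0.0369
```

Run:
```python
from h import *
plan([.638,-.23,.233],Rt(35,.3)); print(r.get_obs()['moment'])
```

```text
clock 5.5667 tcp [ 0.6376 -0.2053  0.2327] F [-0.039   1.2412 -3.584 ] w 0.03685472314017178
turn [ 0.0241 -0.0077  0.069 ] norm 0.07347025254459831
shift now-axes [-0.0004 -0.0001  0.0247]  after-turn axes [-0.0004 -0.0001  0.0247] norm 0.024710771301216697
[0.0064 1.0739 0.006 ]
```

jog_arm --motion '[[0,[0,0,-0.0015],[0,0,0]],[0,[0,0,-0.0015],[0,0,0]],[0,[0,0,-0.0015],[0,0,0]],[0,[0,0,-0.0015],[0,0,0]],[0,[0,0,0],[0,0,0]],[0,[0,0,0],[0,0,0]]]'

```text
clock: 6.07
tcp_pos: [0.6379, -0.2003, 0.2332]
orientation: [0.586, 1.872, -1.87]
contact_force: [0.6, 1.3, -3.5]
grip_width: 0.0372
```

Run:
```python
from h import *
plan([.638,-.23,.233],Rt(35,.3)); print(r.get_obs()['moment'])
```

```text
clock 6.0667 tcp [ 0.6379 -0.2003  0.2332] F [ 0.6164  1.2943 -3.4656] w 0.037249931330658625
turn [-0.045  -0.0517  0.005 ] norm 0.06875028148445894
shift now-axes [0.0001 0.0002 0.0297]  after-turn axes [0.0001 0.0002 0.0297] norm 0.029714856227346254
[-0.0179  1.0593 -0.0035]
```

jog_arm --motion '[[0,[0,0,-0.0015],[0,0,0]],[0,[0,0,-0.0015],[0,0,0]],[0,[0,0,0],[0,0,0]],[0,[0,0,0],[0,0,0]]]'

```text
clock: 6.4
tcp_pos: [0.6379, -0.1973, 0.2332]
orientation: [0.586, 1.872, -1.87]
contact_force: [-0.9, -0.2, -3.4]
grip_width: 0.0369
```

jog_arm --motion '[[0,[0,0,-0.001],[0,0,0]],[0,[0,0,-0.001],[0,0,0]],[0,[0,0,0],[0,0,0]],[0,[0,0,0],[0,0,0]]]'

```text
clock: 6.73
tcp_pos: [0.6378, -0.1953, 0.2332]
orientation: [0.586, 1.872, -1.87]
contact_force: [-0.5, 0.2, -4.1]
grip_width: 0.0366
```

jog_arm --motion '[[0,[0,0,-0.001],[0,0,0]],[0,[0,0,-0.001],[0,0,0]],[0,[0,0,0],[0,0,0]],[0,[0,0,0],[0,0,0]]]'

```text
clock: 7.07
tcp_pos: [0.6378, -0.1934, 0.2332]
orientation: [0.586, 1.872, -1.87]
contact_force: [-0.0, 0.0, -4.3]
grip_width: 0.0371
```

jog_arm --motion '[[0,[0,0,-0.001],[0,0,0]],[0,[0,0,0],[0,0,0]],[0,[0,0,0],[0,0,0]]]'

```text
clock: 7.32
tcp_pos: [0.6378, -0.1931, 0.2333]
orientation: [0.587, 1.872, -1.871]
contact_force: [0.5, -1.5, -4.9]
grip_width: 0.0368
```

jog_arm --motion '[[0,[0,0,-0.001],[0,0,0]],[0,[0,0,0],[0,0,0]],[0,[0,0,0],[0,0,0]]]'

```text
clock: 7.57
tcp_pos: [0.6378, -0.1929, 0.2332]
orientation: [0.588, 1.871, -1.872]
contact_force: [0.2, -5.2, -5.6]
grip_width: 0.0371
```

Run:
```python
from h import *
plan([.638,-.23,.233],Rt(35,.3)); print(r.get_obs()['moment'])
snap('wrist','w4');snap('side','s4');snap('top','t4')
for n,(u0,v0,u1,v1) in dict(s4=(285,200,425,390),t4=(260,120,470,230)).items():
    f=load(n); im=f['image'][v0:v1,u0:u1,::-1]
    s=min(800/(u1-u0),600/(v1-v0)); im=np.clip(im.astype(float)*1.6,0,255).astype(np.uint8)
    cv2.imwrite('pics/%sc.png'%n,cv2.resize(im,None,fx=s,fy=s,interpolation=cv2.INTER_CUBIC))
```

```text
clock 7.5667 tcp [ 0.6378 -0.1929  0.2332] F [ 0.2111 -5.1986 -5.5806] w 0.03708806739232631
turn [-0.1605 -0.1106 -0.0225] norm 0.19618701367498825
shift now-axes [0.     0.0003 0.0371]  after-turn axes [0.0001 0.0002 0.0371] norm 0.037099225114884456
[-1.0841  1.0673 -0.5481]
```

View pics/s4c.png

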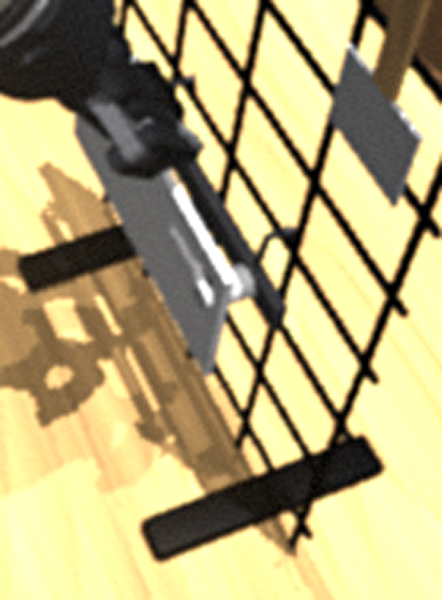

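View pics/w4.png

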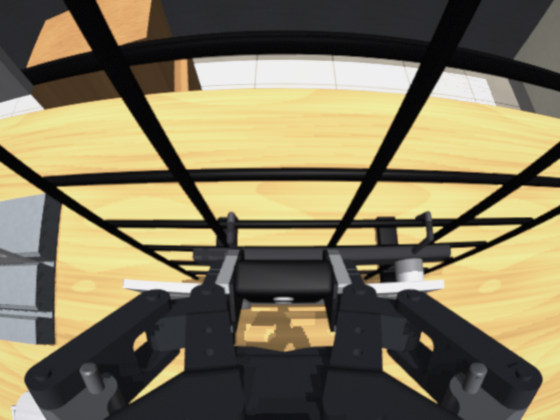

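jog_arm --motion '[[0,[0,0,0.0022],[0,0,0]],[0,[0,0,0.0022],[0,0,0]],[0,[0,0,0.0022],[0,0,0]],[0,[0,0,0.0022],[0,0,0]],[0,[0,0,0],[0,0,0]],[0,[0,0,0],[0,0,0]],[0,[0,0,0],[0,0,0]]]'

```text
clock: 8.3
tcp_pos: [0.6379, -0.2, 0.2332]
orientation: [0.586, 1.872, -1.87]
contact_force: [-0.6, -0.3, -3.3]
grip_width: 0.0368
```

Run:
```python
from h import *
plan([.638,-.2002,.233],Rt(35,.3)); print(r.get_obs()['moment'])
```

```text
clock 8.3 tcp [ 0.6379 -0.2     0.2332] F [-0.5981 -0.3323 -3.3069] w 0.03680967007889792
turn [-0.036  -0.0577  0.0059] norm 0.06827459165928891
shift now-axes [0.     0.0002 0.0002]  after-turn axes [0.     0.0002 0.0002] norm 0.0002953305804504317
[-0.0321  1.0098 -0.0112]
```

Draw forward 8 mm (world −x), and check the force.

jog_arm --motion '[[0,[0.0016,-0.0011,0],[0,0,0]],[0,[0.0016,-0.0011,0],[0,0,0]],[0,[0.0016,-0.0011,0],[0,0,0]],[0,[0.0016,-0.0011,0],[0,0,0]],[0,[0,0,0],[0,0,0]],[0,[0,0,0],[0,0,0]]]'

```text
clock: 8.8
tcp_pos: [0.6299, -0.2004, 0.2332]
orientation: [0.587, 1.872, -1.87]
contact_force: [-0.7, 0.3, -3.6]
grip_width: 0.0368
```

jog_arm --motion '[[0,[0.0016,-0.0011,0],[0,0,0]],[0,[0.0016,-0.0011,0],[0,0,0]],[0,[0.0016,-0.0011,0],[0,0,0]],[0,[0.0016,-0.0011,0],[0,0,0]],[0,[0,0,0],[0,0,0]],[0,[0,0,0],[0,0,0]]]'

```text
clock: 9.3
tcp_pos: [0.6222, -0.2004, 0.2331]
orientation: [0.587, 1.872, -1.87]
contact_force: [0.2, 0.0, -3.6]
grip_width: 0.0368
```

jog_arm --motion '[[0,[0.0082,-0.0057,0],[0,0,0]],[0,[0.0102,-0.0072,0],[0,0,0]],[0,[0.0123,-0.0086,0],[0,0,0]],[0,[0.0123,-0.0086,0],[0,0,0]],[0,[0.006,-0.0042,0],[0,0,0]],[0,[-0.006,-0.0085,0],[0,0,0]],[0,[-0.01,-0.0143,0],[0,0,0]],[0,[-0.01,-0.0143,0],[0,0,0]],[0,[-0.01,-0.0143,0],[0,0,0]],[0,[-0.004,-0.0057,0],[0,0,0]]]'

```text
clock: 10.13
tcp_pos: [0.5637, -0.2009, 0.3058]
orientation: [0.589, 1.867, -1.87]
contact_force: [0.6, -0.2, -3.1]
grip_width: 0.0367
```

Run:
```python
from h import *
snap('side','s5')
plan([.59,.2265,.30],Rt(35,5.95))
```

```text
clock 10.1833 tcp [ 0.564  -0.201   0.3063] F [ 0.8459 -0.2865 -2.4356] w 0.036783301276146055
turn [-3.4374 -4.6002 -0.2627] norm 5.748560312968831
shift now-axes [-0.0195  0.0201 -0.4274]  after-turn axes [-0.0538  0.0454 -0.4225] norm 0.42830368350010173
```

View pics/s5.png

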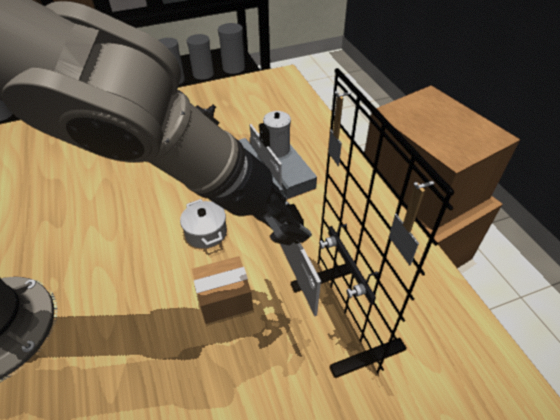

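jog_arm --motion '[[0,[-0.0005,0.0005,-0.01],[0,0,0]],[0,[-0.001,0.001,-0.02],[0,0,0]],[0,[-0.001,0.001,-0.022],[0,0,0]],[0,[-0.001,0.001,-0.022],[0,0,0]],[0,[-0.001,0.001,-0.022],[0,0,0]],[0,[-0.001,0.001,-0.022],[0,0,0]],[0,[-0.001,0.001,-0.022],[0,0,0]],[0,[-0.001,0.001,-0.022],[0,0,0]],[0,[-0.001,0.001,-0.022],[0,0,0]],[0,[-0.001,0.001,-0.022],[0,0,0]]]'

```text
clock: 11.02
tcp_pos: [0.5744, 0.0068, 0.2992]
orientation: [0.585, 1.874, -1.87]
contact_force: [-1.2, 0.4, -3.6]
grip_width: 0.0369
```

Run:
```python
from h import *
plan([.59,.2265,.30],Rt(35,5.95));print(r.get_obs()['joints'])
```

```text
clock 11.0167 tcp [0.5744 0.0068 0.2992] F [-1.1567  0.3657 -3.6323] w 0.036865320998270376
turn [-3.2514 -4.6823  0.0819] norm 5.70113678156084
shift now-axes [-0.014   0.0089 -0.2196]  after-turn axes [-0.0319  0.0213 -0.2169] norm 0.2202467296664155
[ 0.3386  0.0511 -0.518   2.1495  0.3439  0.3634 -2.0231]
```

jog_arm --motion '[[0,[-0.0014,0.0009,-0.02],[0,0,0]],[0,[-0.0014,0.0009,-0.02],[0,0,0]],[0,[-0.0014,0.0009,-0.02],[0,0,0]],[0,[-0.0014,0.0009,-0.02],[0,0,0]]]'

```text
clock: 11.35
tcp_pos: [0.5807, 0.0868, 0.2994]
orientation: [0.584, 1.874, -1.87]
contact_force: [-0.3, -0.8, -4.1]
grip_width: 0.0368
```

Run:
```python
from h import *
plan([.59,.2265,.30],Rt(35,5.95));o=r.get_obs();print(o['joints'],o['qvel'])
```

```text
clock 11.35 tcp [0.5807 0.0868 0.2994] F [-0.3317 -0.8217 -4.1311] w 0.036836884277497324
turn [-3.2388 -4.6757  0.0942] norm 5.688652275148211
shift now-axes [-0.0085  0.0052 -0.1397]  after-turn axes [-0.0198  0.0131 -0.138 ] norm 0.14000477989494933
[ 0.1744  0.0837 -0.5537  2.1182  0.6077  0.4418 -2.4182] [-0.4775  0.1337 -0.1123 -0.1306  0.6623  0.2827 -1.0318]
```

jog_arm --motion '[[0,[-0.0012,0.0008,-0.02],[0,0,0]],[0,[-0.0012,0.0008,-0.02],[0,0,0]],[0,[-0.0012,0.0008,-0.02],[0,0,0]],[0,[0,0,0],[0,0,0]]]'

```text
clock: 11.68
tcp_pos: [0.5848, 0.1517, 0.3002]
orientation: [0.579, 1.876, -1.862]
contact_force: [0.3, 1.6, -3.7]
grip_width: 0.037
```

Run:
```python
from h import *
plan([.59,.2265,.30],Rt(35,5.95));o=r.get_obs();print(o['joints'],o['qvel'])
```

```text
clock 11.6833 tcp [0.5848 0.1517 0.3002] F [ 0.3164  1.6352 -3.661 ] w 0.03701717123782888
turn [-2.8472 -4.4415  0.0161] norm 5.2757605209821135
shift now-axes [-0.0047  0.0038 -0.0748]  after-turn axes [-0.0105  0.0075 -0.0739] norm 0.07502045231241893
[ 0.0563  0.1264 -0.5842  2.075   0.739   0.52   -2.6351] [ 0.0368 -0.0173  0.041   0.0233 -0.0458 -0.0119  0.0947]
```

jog_arm --motion '[[0,[0,0,0],[-1.5,-2.3,0]],[0,[0,0,0],[-1.5,-2.3,0]],[0,[0,0,0],[0,0,0]]]'

```text
clock: 11.93
tcp_pos: [0.5849, 0.1446, 0.2993]
orientation: [0.484, 1.865, -1.813]
contact_force: [-0.4, -0.3, -3.6]
grip_width: 0.0373
```

Run:
```python
from h import *
plan([.59,.2265,.30],Rt(35,5.95));o=r.get_obs();print(o['joints'],o['qvel'])
```

```text
clock 11.9333 tcp [0.5849 0.1446 0.2993] F [-0.4398 -0.2751 -3.6333] w 0.03733399175096861
turn [-0.267  -0.0662  0.1413] norm 0.3092787723021366
shift now-axes [-0.0114  0.0068 -0.081 ]  after-turn axes [-0.0115  0.0072 -0.081 ] norm 0.08210855959566112
[ 0.1174  0.1183 -0.5977  2.0855  0.6467  0.4586 -2.4408] [-0.0144 -0.0024 -0.0003 -0.007   0.0742  0.0468 -0.1683]
```

jog_arm --motion '[[0,[-0.0023,0.0014,-0.0162],[0,0,0]],[0,[-0.0023,0.0014,-0.0162],[0,0,0]],[0,[-0.0023,0.0014,-0.0162],[0,0,0]],[0,[-0.0023,0.0014,-0.0162],[0,0,0]],[0,[-0.0023,0.0014,-0.0162],[0,0,0]],[0,[0,0,0],[0,0,0]],[0,[0,0,0],[0,0,0]],[0,[0,0,0],[0,0,0]]]'

```text
clock: 12.6
tcp_pos: [0.5905, 0.2266, 0.3005]
orientation: [0.487, 1.864, -1.814]
contact_force: [-0.0, -1.3, -4.1]
grip_width: 0.0368
```

Run:
```python
from h import *
plan([.59,.2265,.30],Rt(35,5.95));o=r.get_obs();print(o['joints'],o['qvel'])
snap('wrist','w6');snap('top','t6');snap('side','s6')
```

```text
clock 12.6 tcp [0.5905 0.2266 0.3005] F [-0.0416 -1.3425 -4.0796] w 0.03684652763506461
turn [-0.36   -0.1421  0.0876] norm 0.3968477199408805
shift now-axes [0.0007 0.0001 0.0001]  after-turn axes [0.0007 0.0001 0.0001] norm 0.0007465723375819171
[-0.0485  0.1875 -0.6139  2.0113  0.8035  0.5741 -2.6973] [ 0.0116 -0.007   0.0078  0.0038 -0.0014  0.0004  0.0063]
```

View pics/w6.png

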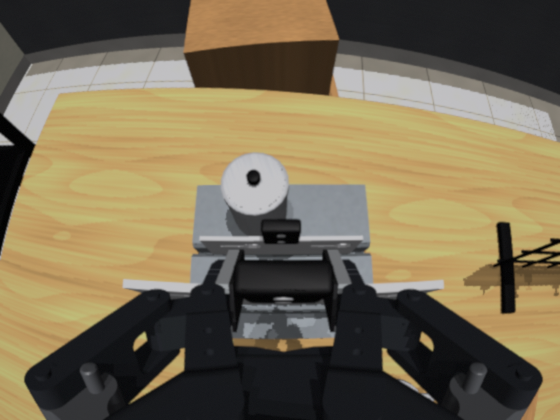

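View pics/t6.png

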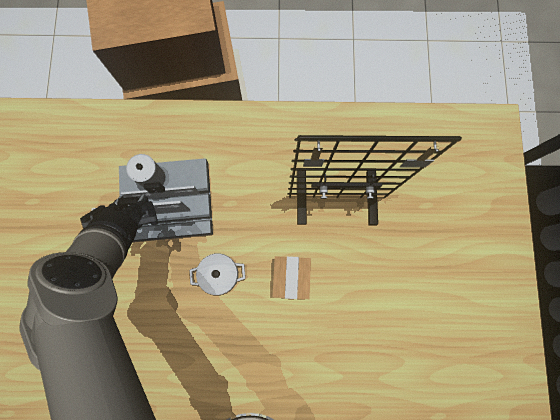

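View pics/s6.png

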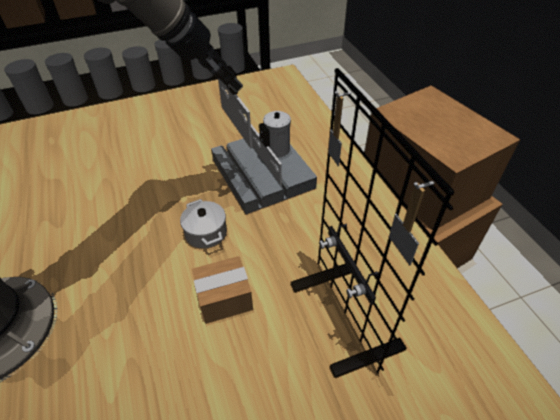

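```bash
cat >> h.py <<'E'
TH=np.radians(5.95); C,S=np.cos(TH),np.sin(TH)
def prime(P):
    Q=P.copy(); Q[...,0]=P[...,0]*C+P[...,1]*S; Q[...,1]=-P[...,0]*S+P[...,1]*C; return Q
def plates(n,bands):
    f=load(n);Q=prime(cloud(f)); ok=f['range_z']>0
    for nm,(x0,x1,y0,y1,z0,z1) in bands.items():
        m=ok&(Q[...,0]>x0)&(Q[...,0]<x1)&(Q[...,1]>y0)&(Q[...,1]<y1)&(Q[...,2]>z0)&(Q[...,2]<z1)
        q=Q[m]
        if len(q)<20: print(n,nm,'few',len(q)); continue
        y0_=0.164
        w=np.median(q[:,0])
        for it in range(6):
            A=np.c_[q[:,1]-y0_,q[:,2]-.1,np.ones(len(q))]; c=np.linalg.lstsq(A,q[:,0],rcond=None)[0]; e=q[:,0]-A@c; q=q[abs(e)<max(.0015,.006-.0015*it)]
        print(n,nm,len(q),'x\' at(y.164,z.1) %.4f'%c[2],'yaw %.2f tiltdx/dz %.2f deg'%(-np.degrees(c[0]),np.degrees(c[1])),'y',np.percentile(q[:,1],[0.3,99.7]),'z',np.percentile(q[:,2],[.3,50,99.7]))
E
python3 - <<'E'
from h import *
B={'rear':(.665,.70,.05,.28,.06,.148),'held':(.59,.63,.05,.28,.185,.26)}
for n in ('s6','t6','side0','top0'): plates(n,B)
o=r.get_obs();print(prime(np.array(o['tcp_pos'])))
E
```

```text
s6 rear 298 x' at(y.164,z.1) 0.6795 yaw 0.18 tiltdx/dz -1.84 deg y [0.0727 0.245 ] z [0.0601 0.0833 0.1476]
s6 held 696 x' at(y.164,z.1) 0.6079 yaw -0.46 tiltdx/dz 0.32 deg y [0.0704 0.252 ] z [0.1852 0.2216 0.2597]
t6 rear 268 x' at(y.164,z.1) 0.6808 yaw 0.10 tiltdx/dz 1.75 deg y [0.0748 0.2538] z [0.0603 0.0848 0.1476]
t6 held 216 x' at(y.164,z.1) 0.6071 yaw -0.40 tiltdx/dz 0.58 deg y [0.0726 0.2129] z [0.1853 0.2215 0.2595]
side0 rear 302 x' at(y.164,z.1) 0.6796 yaw 0.02 tiltdx/dz -1.48 deg y [0.0727 0.2547] z [0.0604 0.0837 0.1478]
side0 held few 0
top0 rear 273 x' at(y.164,z.1) 0.6808 yaw 0.10 tiltdx/dz 1.84 deg y [0.0742 0.2536] z [0.0601 0.0842 0.1418]
top0 held few 0
[0.6111 0.1637 0.301 ]
```

Run:
```python
from h import *
for n in ('s6','t6'):
    f=load(n);Q=prime(cloud(f)); ok=(f['range_z']>0)&(abs(Q[...,0]-.6085)<.006)&(Q[...,1]>.03)&(Q[...,1]<.3)
    for z in np.arange(.165,.285,.01):
        m=ok&(Q[...,2]>=z)&(Q[...,2]<z+.01); 
        if m.sum(): print(n,'z%.3f'%z,m.sum(),'y',Q[m][:,1].min(),Q[m][:,1].max(),'zmin',Q[m][:,2].min(),'x med',np.median(Q[m][:,0]))
for n,p in (('side0',0),('top0',0)):
    f=load(n);Q=prime(cloud(f)); ok=(f['range_z']>0)&(abs(Q[...,0]-.680)<.006)&(Q[...,1]>.03)&(Q[...,1]<.3)
    for z in np.arange(.045,.16,.015):
        m=ok&(Q[...,2]>=z)&(Q[...,2]<z+.015)
        if m.sum(): print(n,'rear z%.3f'%z,m.sum(),'y',Q[m][:,1].min(),Q[m][:,1].max())
# front straight-wall slot edges from side image at z=0.036
```

```text
s6 z0.165 4 y 0.09404235395782645 0.24052779020713222 zmin 0.17285641126972384 x med 0.608764761738308
s6 z0.175 85 y 0.0715223839075301 0.25087494078828115 zmin 0.17510573988079148 x med 0.6083599550001527
s6 z0.185 106 y 0.07092132810336597 0.24840713918725948 zmin 0.18512353452169672 x med 0.6084057891009222
s6 z0.195 98 y 0.07100551086610661 0.2521232854030105 zmin 0.1951668681940315 x med 0.6084072459261187
s6 z0.205 103 y 0.07028682335026323 0.2553360902500954 zmin 0.2053284958867274 x med 0.6085063393590803
s6 z0.215 105 y 0.07184066718193555 0.25290616787596853 zmin 0.21537139409801587 x med 0.6085256301613331
s6 z0.225 111 y 0.07035075722552475 0.25067145971517774 zmin 0.22507429444696736 x med 0.608618684815432
s6 z0.235 127 y 0.07095512993457767 0.25008951105333826 zmin 0.23502882301893635 x med 0.6091255409749535
s6 z0.245 82 y 0.0716270676017102 0.24995785689221045 zmin 0.24545870400730108 x med 0.6088492537733281
s6 z0.255 97 y 0.07092295273300565 0.23850900367971445 zmin 0.25503222379631574 x med 0.608613146935897
s6 z0.265 92 y 0.07100419314692465 0.19593979815612783 
[... 1587 characters left out ...]
209672 0.1785662463377637
side0 rear z0.120 47 y 0.1422805948167984 0.17753350899193332
side0 rear z0.135 73 y 0.14291159198007203 0.18102131531698
side0 rear z0.150 5 y 0.15842197914552827 0.1637541738475862
top0 rear z0.045 92 y 0.07429863137573921 0.2532207866156042
top0 rear z0.060 126 y 0.07409397202109497 0.2535128617449214
top0 rear z0.075 76 y 0.07419921258060111 0.2540151165597555
top0 rear z0.090 166 y 0.07419639802870162 0.2532246285901287
top0 rear z0.105 30 y 0.08962747246542925 0.1808116646302227
top0 rear z0.120 30 y 0.1451791434757258 0.17898888415023623
top0 rear z0.135 51 y 0.14467409066843606 0.18192891170806313
top0 rear z0.150 50 y 0.14599012446242424 0.18129322543301396
```

jog_arm --motion '[[0,[-0.0008,0.0006,-0.0016],[-0.29,-0.41,0.3]],[0,[0.006,0.0086,0],[0,0,0]],[0,[0.01,0.0143,0],[0,0,0]],[0,[0.01,0.0143,0],[0,0,0]],[0,[0.01,0.0143,0],[0,0,0]],[0,[0.01,0.0143,0],[0,0,0]],[0,[0.01,0.0143,0],[0,0,0]],[0,[0.007,0.01,0],[0,0,0]],[0,[0,0,0],[0,0,0]],[0,[0,0,0],[0,0,0]]]'

```text
clock: 13.58
tcp_pos: [0.5911, 0.2304, 0.2075]
orientation: [0.471, 1.86, -1.806]
contact_force: [0.7, 0.9, -4.5]
grip_width: 0.0368
```

Run:
```python
from h import *
plan([.59,.2265,.18],Rt(35,5.95));o=r.get_obs();print(o['joints']); print(prime(np.array(o['tcp_pos'])))
B={'rear':(.665,.70,.05,.28,.06,.148),'held':(.59,.63,.05,.28,.065,.139)}
for n,c in (('s7','side'),('t7','top')): snap(c,n); plates(n,B)
snap('wrist','w7')
f=load('s7'); im=f['image'][70:220,190:330,::-1]; cv2.imwrite('pics/s7c.png',cv2.resize(im,None,fx=4,fy=4,interpolation=cv2.INTER_CUBIC))
f=load('t7'); im=f['image'][140:250,110:225,::-1]; cv2.imwrite('pics/t7c.png',cv2.resize(im,None,fx=5,fy=5,interpolation=cv2.INTER_CUBIC))
```

```text
clock 13.5833 tcp [0.5911 0.2304 0.2075] F [ 0.6811  0.8886 -4.4866] w 0.036771526477034466
turn [0.0103 0.6095 0.1158] norm 0.6205390887542556
shift now-axes [0.0169 0.0217 0.0036]  after-turn axes [0.0169 0.0217 0.0037] norm 0.027765226445416118
[-0.5728  0.2705 -0.0371  2.1312  1.0029  0.3443 -2.9554]
[0.6118 0.1679 0.2075]
s7 rear 312 x' at(y.164,z.1) 0.6801 yaw 0.14 tiltdx/dz -0.31 deg y [0.072  0.2564] z [0.0602 0.084  0.1471]
s7 held 456 x' at(y.164,z.1) 0.6090 yaw 0.41 tiltdx/dz 0.36 deg y [0.0746 0.2566] z [0.0811 0.1115 0.1383]
t7 rear 283 x' at(y.164,z.1) 0.6808 yaw 0.07 tiltdx/dz 1.65 deg y [0.0746 0.2545] z [0.0602 0.0832 0.1344]
t7 held 119 x' at(y.164,z.1) 0.6092 yaw 0.40 tiltdx/dz 0.24 deg y [0.0767 0.2258] z [0.0851 0.1122 0.1387]
```

View pics/s7c.png

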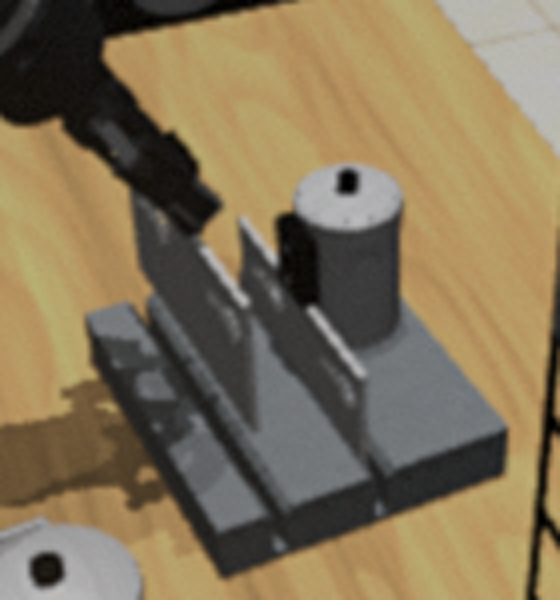

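View pics/t7c.png

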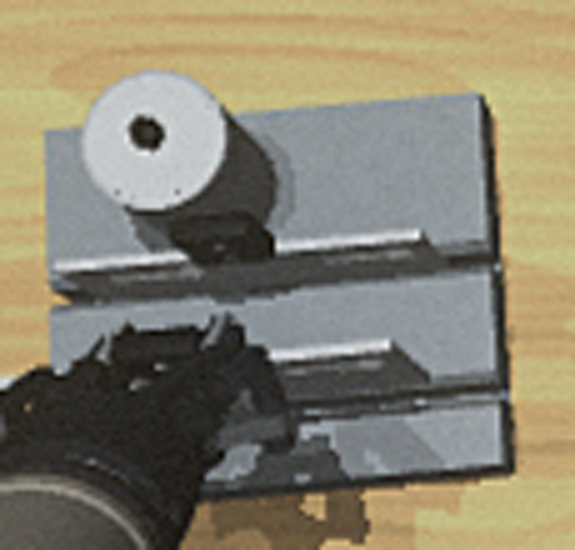

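View pics/w7.png

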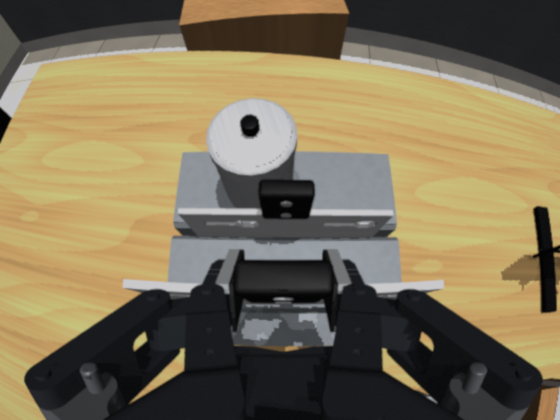

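The arm came to rest with joint 7 at its limit (−2.955 of −2.96), so the descent was cut short. I'll work out from the logged joint/pose pairs whether another elbow posture reaches the slot.

```bash
cat > kin.py <<'E'
import numpy as np
from scipy.spatial.transform import Rotation as R
from scipy.optimize import least_squares
D=[([1.1569,.4778,.0224,1.5564,-.0115,1.1093,-.0831],[.203,-.6432,.2493],[-.3175,2.0586,-2.055]),
([1.5545,.4886,-.1555,1.6795,-.6515,.9871,.216],[.1981,-.6436,.2476],[.595,1.876,-1.871]),
([1.2595,.1963,-.3065,2.0009,-.6991,.713,-.0996],[.3883,-.4333,.2908],[.571,1.865,-1.87]),
([.8037,.1151,-.4354,2.0013,-.3682,.4914,-.9028],[.5695,-.2313,.3308],[.585,1.871,-1.87]),
([.3386,.0511,-.518,2.1495,.3439,.3634,-2.0231],[.5744,.0068,.2992],[.585,1.874,-1.87]),
([.1744,.0837,-.5537,2.1182,.6077,.4418,-2.4182],[.5807,.0868,.2994],[.584,1.874,-1.87]),
([.0563,.1264,-.5842,2.075,.739,.52,-2.6351],[.5848,.1517,.3002],[.579,1.876,-1.862]),
([.1174,.1183,-.5977,2.0855,.6467,.4586,-2.4408],[.5849,.1446,.2993],[.484,1.865,-1.813]),
([-.0485,.1875,-.6139,2.0113,.8035,.5741,-2.6973],[.5905,.2266,.3005],[.487,1.864,-1.814]),
([-.5728,.2705,-.0371,2.1312,1.0029,.3443,-2.9554],[.5911,.2304,.2075],[.471,1.86,-1.806])]
J=np.array([d[0] for d in D]);Pp=np.array([d[1] for d in D]);Ro=[R.from_rotvec(d[2]) for d in D]
def fk(q,p,s):
    # p: per-joint link translation (x,y,z) in preceding frame after joint; axes z,y,z,y,z,y,z with signs s; final rotation fixed
    ax='zyzyzyz'; T=np.zeros(3); Rm=R.identity(); pos=np.array([p[21],p[22],0.0]); 
    # base yaw offset p[23]
    Rm=R.from_euler('z',p[23])
    for i in range(7):
        Rm=Rm*R.from_euler(ax[i],s[i]*q[i]); pos=pos+Rm.apply(p[3*i:3*i+3])
    return pos,Rm*R.from_rotvec(p[24:27])
def res(p,s):
    e=[]
    for q,x,o in zip(J,Pp,Ro):
        a,b=fk(q,p,s); e+=list((a-x)/.002)+list((o.inv()*b).as_rotvec()/.004)
    return np.r_[e,(p-P0)[:21]/.15]
P0=np.zeros(27); P0[2]=.3;P0[8]=.4;P0[14]=.4;P0[20]=.2
E
python3 - <<'E'
from kin import *
import kin,itertools,pickle
best=None
rng=np.random.default_rng(0)
for s1,s3,s5,s7 in itertools.product([1,-1],repeat=4):
  for s2,s4,s6 in [(1,1,1),(-1,-1,-1)][:1]:
    s=[s1,s2,s3,s4,s5,s6,s7]
    for t in range(4):
        p=P0.copy(); p[23]=[0,np.pi/2,np.pi,-np.pi/2][t]; p[24:27]=rng.normal(size=3)
        so=least_squares(res,p,args=(s,),max_nfev=60)
        if best is None or so.cost<best[0]: best=(so.cost,s,so.x); print(so.cost,s)
so=least_squares(res,best[2],args=(best[1],),max_nfev=500)
pickle.dump((best[1],so.x),open('kin.pkl','wb'))
print(so.cost,best[1]);print(np.round(so.x,4)); print(np.abs(so.fun[:60].reshape(-1,6)).max(0))
E
```

```text
20446.31161908622 [1, 1, 1, 1, 1, 1, 1]
0.48812871453962764 [-1, 1, -1, 1, -1, 1, -1]
0.48812871453962636 [-1, 1, -1, 1, -1, 1, -1]
0.48812871453961415 [-1, 1, -1, 1, -1, 1, -1]
0.48812871453961415 [-1, 1, -1, 1, -1, 1, -1]
[ 4.0000e-04 -1.5500e-02  2.8810e-01  1.0000e-04 -1.5500e-02  6.9900e-02
  2.0000e-04 -1.5600e-02  4.6990e-01 -8.0000e-04 -1.5600e-02  3.6200e-02
  9.0000e-04 -1.0000e-04  4.3620e-01 -6.0000e-04 -1.0000e-04  5.3600e-02
  1.0000e-04 -1.0000e-04  2.5360e-01  0.0000e+00 -0.0000e+00  2.0000e-04
  1.2093e+00 -1.2090e+00 -1.2090e+00]
[0.0288917  0.04408628 0.02531417 0.06735723 0.15114458 0.12112908]
```

```bash
cat > ik.py <<'E'
from kin import *
import pickle
from h import Rt
s,p=pickle.load(open('kin.pkl','rb'))
lo=np.array([-2.96,-.34,-1.41,.24,-1.37,.17,-2.96]);hi=np.array([2.96,2.1,1.46,2.44,4.51,1.92,2.96])
def ik(pos,Rm,q0,mar=.02,w=.003):
    Rg=R.from_matrix(Rm)
    def f(q):
        a,b=fk(q,p,s); return np.r_[(a-pos)/.1*1,(Rg.inv()*b).as_rotvec(),w*(q-q0)]
    so=least_squares(f,np.clip(q0,lo+mar+1e-6,hi-mar-1e-6),bounds=(lo+mar,hi-mar),max_nfev=300)
    a,b=fk(so.x,p,s); return so.x,np.linalg.norm(a-pos),np.degrees(np.linalg.norm((Rg.inv()*b).as_rotvec()))
E
python3 - <<'E'
from ik import *
rng=np.random.default_rng(1)
def sols(pos,Rm,n=60):
    out=[]
    for i in range(n):
        q0=rng.uniform(lo,hi); x,e,a=ik(pos,Rm,q0,w=.0005)
        if e<.001 and a<.3: out.append(x)
    out=np.array(out)
    return out
for t in (25,35,):
  for z in (.2,.131):
    S=sols(np.array([.592,.2275,z]),Rt(t,6.2))
    print('tilt',t,'z',z,len(S))
    if len(S):
        S=S[np.argsort(S[:,6])]; print(np.round(S[::max(1,len(S)//10)],2))
E
```

```text
tilt 25 z 0.2 30
[[ 0.44  0.71 -1.35  1.97  1.25  1.   -2.94]
 [ 0.31  0.54 -1.11  1.97  1.09  0.8  -2.86]
 [ 0.23  0.48 -0.98  1.97  1.01  0.73 -2.81]
 [-0.28  0.32 -0.32  2.01  0.63  0.51 -2.54]
 [-0.47  0.31 -0.11  2.02  0.5   0.47 -2.43]
 [-0.72  0.31  0.2   2.04  0.29  0.42 -2.25]
 [-0.9   0.32  0.42  2.05  0.11  0.4  -2.09]
 [-1.14  0.37  0.72  2.06 -0.21  0.39 -1.78]
 [-1.22  0.4   0.83  2.06 -0.36  0.4  -1.65]
 [-1.41  0.56  1.15  2.07 -0.83  0.51 -1.22]]
tilt 25 z 0.131 24
[[-0.03  0.49 -0.65  2.04  1.09  0.55 -2.94]
 [-0.03  0.49 -0.65  2.04  1.09  0.55 -2.94]
 [-0.03  0.49 -0.65  2.04  1.09  0.55 -2.94]
 [-0.03  0.49 -0.65  2.04  1.09  0.55 -2.94]
 [-0.03  0.49 -0.65  2.04  1.09  0.55 -2.94]
 [-0.03  0.49 -0.65  2.04  1.09  0.55 -2.94]
 [-0.16  0.46 -0.49  2.04  0.99  0.47 -2.88]
 [-0.25  0.44 -0.38  2.05  0.92  0.43 -2.83]
 [-0.54  0.41 -0.02  2.07  0.64  0.32 -2.6 ]
 [-0.96  0.45  0.5   2.1  -0.14  0.24 -1.87]
 [-1.1   0.51  0.7   2.11 -0.58  0.27 -1.46]
 [-1.31  0.66  1.02  2.12 -1.12  0.42 -0.97]]
tilt 35 z 0.2 29
[[-0.73  0.28  0.15  2.15  0.97  0.28 -2.94]
 [-0.73  0
[... 480 characters left out ...]
.66]
 [-1.41  0.46  1.03  2.19 -0.87  0.19 -1.19]
 [-1.41  0.46  1.03  2.19 -0.87  0.19 -1.19]
 [-1.53  0.64  1.28  2.19 -1.35  0.39 -0.77]]
tilt 35 z 0.131 24
[[-1.51  1.11  1.44  2.23  4.45  0.8  -0.51]
 [-1.39  0.69  1.06  2.23  4.48  0.31 -0.36]
 [-1.31  0.6   0.92  2.23  4.45  0.19 -0.29]
 [-1.31  0.6   0.92  2.23  4.45  0.19 -0.29]
 [-0.78  0.41  0.22  2.2   1.6   0.19  2.67]
 [-0.78  0.41  0.22  2.2   1.6   0.19  2.67]
 [-0.78  0.41  0.22  2.2   1.6   0.19  2.67]
 [-0.67  0.41  0.09  2.19  1.58  0.24  2.71]
 [-0.26  0.43 -0.4   2.16  1.57  0.43  2.79]
 [ 0.11  0.55 -0.87  2.14  1.62  0.66  2.86]
 [ 0.19  0.6  -0.97  2.13  1.63  0.73  2.88]
 [ 0.27  0.68 -1.1   2.13  1.66  0.83  2.91]]
```

The kinematic fit is good to about 0.1 mm. It shows that, with this grasp at 35° tilt, lowering to the floor needs joint 7 past its limit. The same grasp turned half round about the finger axis reaches it easily (j7 about −0.4). The careful fix is to hang the divider back on its studs, regrasp with the half turn and redo the slide and draw. First I'll retrace upward.

jog_arm --motion '[[0,[-0.006,-0.0086,0],[0,0,0]],[0,[-0.01,-0.0143,0],[0,0,0]],[0,[-0.01,-0.0143,0],[0,0,0]],[0,[-0.01,-0.0143,0],[0,0,0]],[0,[-0.01,-0.0143,0],[0,0,0]],[0,[-0.005,-0.007,0],[0,0,0]],[0,[0,0,0],[0,0,0]]]'

```text
clock: 14.32
tcp_pos: [0.5935, 0.2287, 0.3002]
orientation: [0.482, 1.862, -1.804]
contact_force: [-0.5, 0.3, -4.4]
grip_width: 0.0368
```

Run:
```python
from h import *
plan([.564,-.2004,.3055],Rt(35,.3));o=r.get_obs();print(o['joints'],o['orientation'])
```

```text
clock 14.3167 tcp [0.5935 0.2287 0.3002] F [-0.4647  0.2921 -4.4115] w 0.03683004326300301
turn [ 3.2472  4.8587 -0.1764] norm 5.84658164941748
shift now-axes [ 0.059  -0.0468  0.4235]  after-turn axes [ 0.023  -0.0225  0.4289] norm 0.43011777222038633
[-0.4569  0.1485 -0.158   2.0334  0.6717  0.5026 -2.5907] [ 0.482   1.8618 -1.8039]
```

jog_arm --motion '[[0,[0,0,0],[1.62,2.43,-0.09]],[0,[0,0,0],[1.62,2.43,-0.09]],[0,[0.0012,-0.0012,0.015],[0,0,0]],[0,[0.0014,-0.0014,0.026],[0,0,0]],[0,[0.0014,-0.0014,0.026],[0,0,0]],[0,[0.0014,-0.0014,0.026],[0,0,0]],[0,[0.0014,-0.0014,0.026],[0,0,0]],[0,[0.0014,-0.0014,0.026],[0,0,0]],[0,[0.0014,-0.0014,0.026],[0,0,0]],[0,[0.0014,-0.0014,0.026],[0,0,0]]]'

```text
clock: 15.15
tcp_pos: [0.5772, 0.0299, 0.2993]
orientation: [0.578, 1.872, -1.876]
contact_force: [-0.7, 0.0, -2.9]
grip_width: 0.0368
```

Run:
```python
from h import *
plan([.564,-.2004,.3055],Rt(35,.3));o=r.get_obs();print(o['joints'],o['orientation'])
```

```text
clock 15.15 tcp [0.5772 0.0299 0.2993] F [-0.6969  0.0472 -2.9493] w 0.03681809024929686
turn [-0.1611  0.1743  0.3243] norm 0.40193607407827714
shift now-axes [ 0.009  -0.0127  0.2302]  after-turn axes [ 0.0082 -0.0134  0.2302] norm 0.23074243930277588
[-0.2002  0.0288 -0.0295  2.1662  0.3619  0.3761 -2.0915] [ 0.578   1.8715 -1.8755]
```

jog_arm --motion '[[0,[0.0009,-0.0014,0.0255],[0,0,0]],[0,[0.0009,-0.0014,0.0255],[0,0,0]],[0,[0.0009,-0.0014,0.0255],[0,0,0]],[0,[0.0009,-0.0014,0.0255],[0,0,0]],[0,[0.0009,-0.0014,0.0255],[0,0,0]],[0,[0.0009,-0.0014,0.0255],[0,0,0]],[0,[0.0009,-0.0014,0.0255],[0,0,0]],[0,[0.0009,-0.0014,0.0255],[0,0,0]],[0,[0.0009,-0.0014,0.0255],[0,0,0]],[0,[0,0,0],[0,0,0]]]'

```text
clock: 15.98
tcp_pos: [0.5643, -0.2046, 0.3061]
orientation: [0.586, 1.87, -1.881]
contact_force: [0.2, -0.8, -3.7]
grip_width: 0.0373
```

Run:
```python
from h import *
plan([.5637,-.2002,.2332],R.from_rotvec([.5865,1.872,-1.870]).as_matrix());o=r.get_obs();print(o['joints'],o['orientation'],o['qvel'])
```

```text
clock 15.9833 tcp [ 0.5643 -0.2046  0.3061] F [ 0.1703 -0.7716 -3.7329] w 0.03728523761189763
turn [-0.4276 -0.0939  0.2929] norm 0.5267813725669377
shift now-axes [ 0.042   0.0596 -0.0048]  after-turn axes [ 0.0423  0.0594 -0.0044] norm 0.0730608575380952
[ 0.1822  0.0765  0.1659  2.0991 -0.4947  0.4333 -0.8318] [ 0.5864  1.87   -1.8811] [-0.0459 -0.0146 -0.0573  0.0233  0.0806 -0.0092 -0.1573]
```

jog_arm --motion '[[0,[0.0063,0.0089,-0.0009],[-0.1,-0.02,0.07]],[0,[0.0085,0.0119,-0.0009],[-0.1,-0.02,0.07]],[0,[0.0085,0.0119,-0.0009],[-0.1,-0.02,0.07]],[0,[0.0085,0.0119,-0.0009],[-0.1,-0.02,0.07]],[0,[0.0065,0.0089,-0.0008],[0,0,0]],[0,[0.0042,0.0059,0],[0,0,0]],[0,[0,0,0],[0,0,0]],[0,[0,0,0],[0,0,0]],[0,[0,0,0],[0,0,0]]]'

```text
clock: 16.73
tcp_pos: [0.565, -0.1936, 0.2336]
orientation: [0.579, 1.873, -1.863]
contact_force: [0.1, 0.5, -4.5]
grip_width: 0.0368
```

Run:
```python
from h import *
plan([.612,-.2002,.2332],R.from_rotvec([.5865,1.872,-1.870]).as_matrix())
```

```text
clock 16.7333 tcp [ 0.565  -0.1936  0.2336] F [ 0.1145  0.4728 -4.475 ] w 0.03684174704897054
turn [ 0.3506  0.3163 -0.016 ] norm 0.47247983734012045
shift now-axes [-0.0382  0.0273  0.0071]  after-turn axes [-0.0382  0.0273  0.0068] norm 0.04747893732290965
```

jog_arm --motion '[[0,[-0.0076,0.0055,0.0017],[0.09,0.08,0]],[0,[-0.0076,0.0055,0.0017],[0.09,0.08,0]],[0,[-0.0076,0.0055,0.0017],[0.09,0.08,0]],[0,[-0.0076,0.0055,0.0017],[0.08,0.08,0]],[0,[-0.0077,0.0054,0],[0,0,0]],[0,[0,0,0],[0,0,0]],[0,[0,0,0],[0,0,0]],[0,[0,0,0],[0,0,0]],[0,[0,0,0],[0,0,0]]]'

```text
clock: 17.48
tcp_pos: [0.6114, -0.1994, 0.2323]
orientation: [0.585, 1.873, -1.87]
contact_force: [-0.4, 0.3, -3.3]
grip_width: 0.0369
```

Run:
```python
from h import *
plan([.612,-.2002,.2332],R.from_rotvec([.5865,1.872,-1.870]).as_matrix())
snap('wrist','w8');snap('side','s8')
f=load('s8'); im=f['image'][200:390,285:425,::-1]; im=np.clip(im.astype(float)*1.6,0,255).astype(np.uint8)
cv2.imwrite('pics/s8c.png',cv2.resize(im,None,fx=3.1,fy=3.1,interpolation=cv2.INTER_CUBIC))
```

```text
clock 17.4833 tcp [ 0.6114 -0.1994  0.2323] F [-0.4186  0.318  -3.3428] w 0.03690645106636087
turn [0.0364 0.0132 0.0421] norm 0.05716207197173596
shift now-axes [-0.0009 -0.0004  0.0008]  after-turn axes [-0.0009 -0.0004  0.0008] norm 0.0012726662612776102
```

View pics/s8c.png

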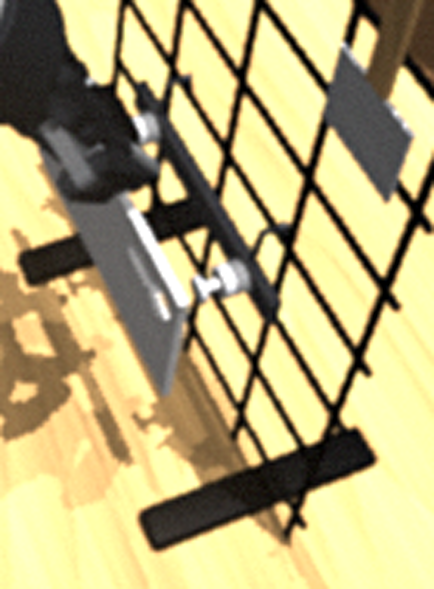

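jog_arm --motion '[[0,[-0.0009,-0.0004,0.0008],[0.04,0.01,0.04]],[0,[-0.0025,0.0017,0],[0,0,0]],[0,[-0.0025,0.0017,0],[0,0,0]],[0,[-0.0025,0.0017,0],[0,0,0]],[0,[-0.0025,0.0017,0],[0,0,0]],[0,[-0.0025,0.0017,0],[0,0,0]],[0,[-0.0008,0.0006,0],[0,0,0]],[0,[0,0,0],[0,0,0]],[0,[0,0,0],[0,0,0]]]'

```text
clock: 18.33
tcp_pos: [0.6286, -0.2001, 0.2335]
orientation: [0.586, 1.872, -1.87]
contact_force: [0.0, -0.5, -3.8]
grip_width: 0.0371
```

Run:
```python
from h import *
plan([.637,-.2002,.2332],R.from_rotvec([.5865,1.872,-1.870]).as_matrix())
```

```text
clock 18.3333 tcp [ 0.6286 -0.2001  0.2335] F [ 0.0042 -0.5066 -3.8194] w 0.0370740759321916
turn [-0.0004  0.0187 -0.0225] norm 0.02922910912670381
shift now-axes [-0.0067  0.0051  0.0001]  after-turn axes [-0.0067  0.0051  0.0001] norm 0.008419102238725345
```

jog_arm --motion '[[0,[-0.0023,0.0016,0],[0,0,0]],[0,[-0.0023,0.0016,0],[0,0,0]],[0,[-0.0024,0.0016,0],[0,0,0]],[0,[0,0,0],[0,0,0]],[0,[0,0,0],[0,0,0]]]'

```text
clock: 18.75
tcp_pos: [0.6373, -0.2, 0.2338]
orientation: [0.587, 1.871, -1.87]
contact_force: [-0.2, 0.4, -4.2]
grip_width: 0.0368
```

jog_arm --motion '[[0,[0,0,0.0025],[0,0,0]],[0,[0,0,0.0025],[0,0,0]],[0,[0,0,0.0025],[0,0,0]],[0,[0,0,0],[0,0,0]]]'

```text
clock: 19.08
tcp_pos: [0.637, -0.2089, 0.2339]
orientation: [0.588, 1.871, -1.871]
contact_force: [0.7, -0.0, -4.2]
grip_width: 0.037
```

jog_arm --motion '[[0,[0,0,0.0025],[0,0,0]],[0,[0,0,0.0025],[0,0,0]],[0,[0,0,0.0015],[0,0,0]],[0,[0,0,0],[0,0,0]],[0,[0.0005,0.0007,0],[0,0,0]],[0,[0.0004,0.0005,0],[0,0,0]],[0,[0,0,0],[0,0,0]],[0,[0,0,0],[0,0,0]]]'

```text
clock: 19.75
tcp_pos: [0.6373, -0.2143, 0.2327]
orientation: [0.587, 1.871, -1.87]
contact_force: [-0.7, -0.2, -0.3]
grip_width: 0.0369
```

Run:
```python
from h import *
plan([.637,-.2002,.2332],R.from_rotvec([.5865,1.872,-1.870]).as_matrix()); print(r.get_obs()['moment'])
```

```text
clock 19.75 tcp [ 0.6373 -0.2143  0.2327] F [-0.7004 -0.1585 -0.3344] w 0.03691686081173415
turn [-0.0267  0.0205 -0.0784] norm 0.08538099770116583
shift now-axes [-0.0001 -0.0006 -0.0141]  after-turn axes [-0.0001 -0.0006 -0.0141] norm 0.01411705237354555
[-0.135   0.955  -0.0446]
```

Fz went from −4.2 to −0.3 N, so the weight is on the studs and they stand about 14 mm into the narrow slots. I'll release and back out along the fingers.

jog_arm --motion '[[1,[0,0,0],[0,0,0]],[1,[0,0,0],[0,0,0]],[1,[0,0,0],[0,0,0]],[1,[0,0,0],[0,0,0]],[1,[0,0,0],[0,0,0]],[1,[0,0,0],[0,0,0]]]'

```text
clock: 20.25
tcp_pos: [0.6372, -0.2142, 0.2324]
orientation: [0.587, 1.871, -1.87]
contact_force: [0.6, 0.6, -0.4]
grip_width: 0.0852
```

jog_arm --motion '[[1,[0,-0.008,0],[0,0,0]],[1,[0,-0.018,0],[0,0,0]],[1,[0,-0.024,0],[0,0,0]],[1,[0,-0.024,0],[0,0,0]],[1,[0,-0.024,0],[0,0,0]],[1,[0,-0.022,0],[0,0,0]],[1,[0,0,0],[0,-3,0]],[1,[0,0,0],[0,-5,0]]]'

```text
clock: 20.92
tcp_pos: [0.5678, -0.215, 0.333]
orientation: [0.445, 1.777, -1.86]
contact_force: [-0.6, -0.2, 0.3]
grip_width: 0.0854
```

Run:
```python
from h import *
plan([.569,-.2143,.33],Rt(35,.3)@R.from_euler('y',180,degrees=True).as_matrix()); o=r.get_obs(); print(o['joints'],o['qvel'])
snap('wrist','w9')
```

```text
clock 20.9167 tcp [ 0.5678 -0.215   0.333 ] F [-0.6144 -0.2312  0.2663] w 0.08544786788826574
turn [  -0.3607 -171.9364    0.2143] norm 171.93690176288592
shift now-axes [ 0.0006  0.0032 -0.0008]  after-turn axes [-0.0007  0.0032  0.0007] norm 0.003349357856263868
[ 0.1416  0.0568  0.2337  2.0574 -0.4875  0.4958 -0.6859] [ 0.0733  0.0308 -0.0916  0.0072  0.0018 -0.0035  1.0892]
```

View pics/w9.png

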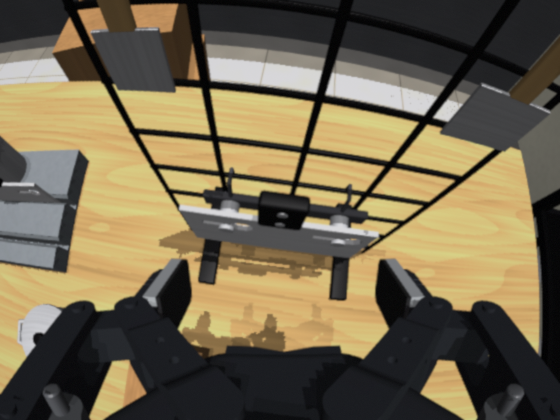

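jog_arm --motion '[[1,[0,0,0],[0,-7,0]],[1,[0,0,0],[0,-7,0]],[1,[0,0,0],[0,-7,0]],[1,[0,0,0],[0,-7,0]],[1,[0,0,0],[0,-7,0]],[1,[0,0,0],[0,-7,0]],[1,[0,0,0],[0,-7,0]],[1,[0,0,0],[0,-7,0]],[1,[0,0,0],[0,-7,0]],[1,[0,0,0],[0,-7,0]]]'

```text
clock: 21.8
tcp_pos: [0.5679, -0.2144, 0.3306]
orientation: [-0.607, 0.903, -1.527]
contact_force: [-0.3, 0.3, -0.2]
grip_width: 0.0852
```

jog_arm --motion '[[1,[0,0,0],[0,-7,0]],[1,[0,0,0],[0,-7,0]],[1,[0,0,0],[0,-7,0]],[1,[0,0,0],[0,-7,0]],[1,[0,0,0],[0,-7,0]],[1,[0,0,0],[0,-7,0]],[1,[0,0,0],[0,-7,0]],[1,[0,0,0],[0,-7,0]],[1,[0,0,0],[0,-7,0]],[1,[0,0,0],[0,-7,0]]]'

```text
clock: 22.63
tcp_pos: [0.5678, -0.2145, 0.3305]
orientation: [-1.312, -0.047, -0.862]
contact_force: [-0.9, -0.5, 1.2]
grip_width: 0.0856
```

Run:
```python
from h import *
plan([.569,-.2143,.33],Rt(35,.3)@R.from_euler('y',180,degrees=True).as_matrix()); o=r.get_obs(); print(o['joints'],o['qvel'])
```

```text
clock 22.6333 tcp [ 0.5678 -0.2145  0.3305] F [-0.9136 -0.4864  1.2266] w 0.08560661425129053
turn [  0.0591 -31.8221   0.0452] norm 31.82217743625647
shift now-axes [0.0005 0.0011 0.0005]  after-turn axes [0.0007 0.0011 0.0002] norm 0.0012913216826858213
[ 0.3124  0.0674  0.0531  2.0483 -0.461   0.4909  1.7342] [ 0.1075  0.0047 -0.1107 -0.0073  0.0185 -0.0042  1.4379]
```

jog_arm --motion '[[1,[0,0,0],[0,-6.8,0]],[1,[0,0,0],[0,-6.8,0]],[1,[0,0,0],[0,-6.8,0]],[1,[0,0,0],[0,-6.2,0]],[1,[0,0,0],[0,-3.7,0]],[1,[0,0,0],[0,-1.5,0]],[1,[0,0,0],[0,0,0]],[1,[0,0,0],[0,0,0]]]'

```text
clock: 23.3
tcp_pos: [0.568, -0.2145, 0.3305]
orientation: [-1.515, -0.477, -0.48]
contact_force: [0.1, -0.6, 0.8]
grip_width: 0.0855
```

Run:
```python
from h import *
plan([.638,-.2143,.232],Rt(35,.3)@R.from_euler('y',180,degrees=True).as_matrix()); o=r.get_obs(); print(o['joints'],o['qvel'])
snap('wrist','w10'); snap('side','s10')
B=1
for n in ('s10',):
    f=load(n); P=cloud(f)
    m=(P[...,2]>0.11)&(P[...,2]<0.2)&(P[...,0]>0.62)&(P[...,0]<0.644)&(P[...,1]<-0.05)&(P[...,1]>-0.42); q=P[m]; print(len(q),np.percentile(q,[1,50,99],axis=0))
```

```text
clock 23.3 tcp [ 0.568  -0.2145  0.3305] F [ 0.0682 -0.5808  0.7737] w 0.085465745815036
turn [ 0.0672 -0.3766  0.0387] norm 0.3845087449718997
shift now-axes [ 0.0008  0.1209 -0.0001]  after-turn axes [ 0.0008  0.1209 -0.0002] norm 0.12089001842504637
[ 0.3529  0.0694  0.0104  2.0458 -0.4541  0.4897  2.2767] [-0.0007  0.0017  0.0009 -0.0003 -0.0005 -0.0027  0.0031]
1626 [[ 0.6295 -0.3059  0.1109]
 [ 0.635  -0.2366  0.1566]
 [ 0.6396 -0.1309  0.1994]]
```

View pics/w10.png

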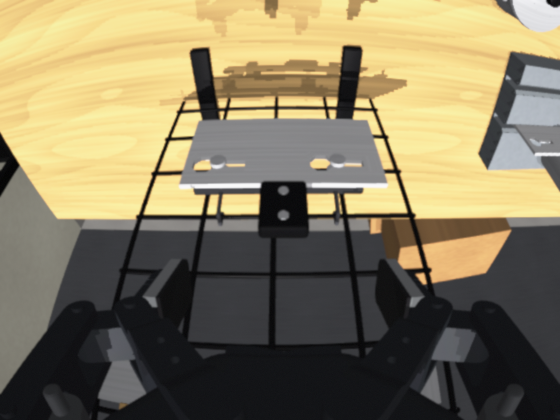

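View pics/s10.png

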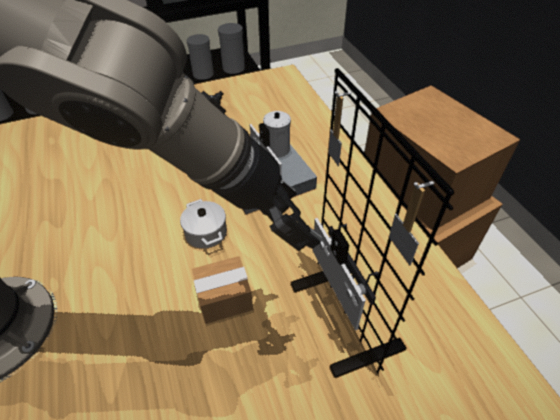

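jog_arm --motion '[[1,[0,0.017,0],[0,-0.2,0]],[1,[0,0.022,0],[0,-0.2,0]],[1,[0,0.022,0],[0,0,0]],[1,[0,0.022,0],[0,0,0]],[1,[0,0.019,0],[0,0,0]],[1,[0,0.012,0],[0,0,0]],[1,[0.0008,0.007,0],[0,0,0]],[1,[0,0,0],[0,0,0]],[1,[0,0,0],[0,0,0]],[1,[0,0,0],[0,0,0]]]'

```text
clock: 24.23
tcp_pos: [0.6383, -0.2146, 0.233]
orientation: [-1.518, -0.485, -0.475]
contact_force: [-0.5, 0.9, -0.9]
grip_width: 0.0853
```

Run:
```python
from h import *
plan([.638,-.2143,.232],Rt(35,.3)@R.from_euler('y',180,degrees=True).as_matrix()); o=r.get_obs(); print(o['joints'],o['qvel'])
```

```text
clock 24.2333 tcp [ 0.6383 -0.2146  0.233 ] F [-0.4726  0.9238 -0.9421] w 0.08528341065930786
turn [0.1068 0.137  0.1219] norm 0.21226138691466118
shift now-axes [-0.0009  0.0007  0.0003]  after-turn axes [-0.0009  0.0007  0.0003] norm 0.001139164564258213
[ 0.3718  0.2973 -0.0689  2.0164 -0.5921  0.2867  2.4146] [ 0.0001 -0.0057  0.0019  0.0019 -0.0018 -0.0021  0.0036]
```

Grip, lift about 1 mm (up = tool x 0.574, y −0.819), then slide +y (tool +z).

jog_arm --motion '[[0,[-0.0005,0.0003,0.0001],[0.1,0.14,0.1]],[0,[0,0,0],[0,0,0]],[0,[0,0,0],[0,0,0]],[0,[0,0,0],[0,0,0]],[0,[0,0,0],[0,0,0]],[0,[0,0,0],[0,0,0]],[0,[0,0,0],[0,0,0]]]' --force 80

```text
clock: 24.82
tcp_pos: [0.6385, -0.2142, 0.232]
orientation: [-1.515, -0.483, -0.474]
contact_force: [-1.0, 0.6, 4.2]
grip_width: 0.0367
```

jog_arm --motion '[[0,[0.0006,-0.0008,0],[0,0,0]],[0,[0,0,0],[0,0,0]],[0,[0,0,0],[0,0,0]],[0,[0,0,0],[0,0,0]]]'

```text
clock: 25.15
tcp_pos: [0.638, -0.2141, 0.2321]
orientation: [-1.515, -0.481, -0.473]
contact_force: [-0.6, -0.2, 0.5]
grip_width: 0.0368
```

Run:
```python
from h import *
plan([.638,-.2002,.2335],Rt(35,.3)@R.from_euler('y',180,degrees=True).as_matrix()); o=r.get_obs(); print(o['moment'])
```

```text
clock 25.15 tcp [ 0.638  -0.2141  0.2321] F [-0.6096 -0.2456  0.4812] w 0.03681074481488412
turn [-0.0459  0.0138 -0.0816] norm 0.09466119752052032
shift now-axes [ 0.0009 -0.0011  0.0139]  after-turn axes [ 0.0009 -0.0011  0.0139] norm 0.013931830707272863
[-0.0335  0.5533 -0.0201]
```

jog_arm --motion '[[0,[0.0006,-0.0008,0],[0,0,0]],[0,[0,0,0],[0,0,0]],[0,[0,0,0.0028],[0,0,0]],[0,[0,0,0.0028],[0,0,0]],[0,[0,0,0.0028],[0,0,0]],[0,[0,0,0.0028],[0,0,0]],[0,[0,0,0.0028],[0,0,0]],[0,[0,0,0],[0,0,0]],[0,[0,0,0],[0,0,0]]]'

```text
clock: 25.9
tcp_pos: [0.6382, -0.1996, 0.2334]
orientation: [-1.515, -0.482, -0.473]
contact_force: [-0.3, 0.8, -3.6]
grip_width: 0.0367
```

Run:
```python
from h import *
plan([.638,-.2002,.2335],Rt(35,.3)@R.from_euler('y',180,degrees=True).as_matrix()); o=r.get_obs(); print(o['moment'])
f=snap('side','s11');im=f['image'][200:390,285:425,::-1]; im=np.clip(im.astype(float)*1.6,0,255).astype(np.uint8)
cv2.imwrite('pics/s11c.png',cv2.resize(im,None,fx=3.1,fy=3.1,interpolation=cv2.INTER_CUBIC))
snap('wrist','w11')
```

```text
clock 25.9 tcp [ 0.6382 -0.1996  0.2334] F [-0.2886  0.84   -3.5797] w 0.036684646944355054
turn [-0.0605  0.047  -0.0483] norm 0.09054192875278232
shift now-axes [-0.0001 -0.0002 -0.0006]  after-turn axes [-0.0001 -0.0002 -0.0006] norm 0.0006058128575220579
[-0.0565  1.0353  0.018 ]
```

View pics/w11.png

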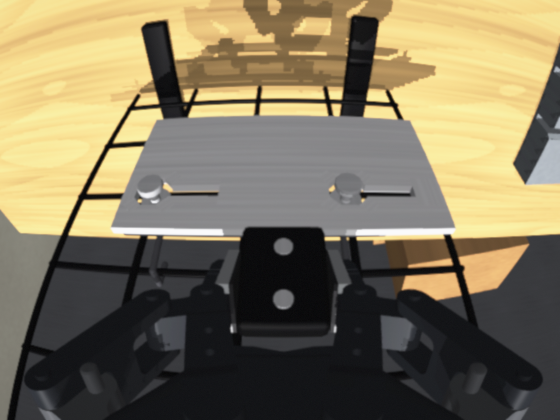

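jog_arm --motion '[[0,[0,0,-0.0005],[0,0,0]],[0,[-0.0016,-0.0011,0],[0,0,0]],[0,[-0.0016,-0.0011,0],[0,0,0]],[0,[-0.0016,-0.0011,0],[0,0,0]],[0,[-0.0016,-0.0011,0],[0,0,0]],[0,[0,0,0],[0,0,0]]]'

```text
clock: 26.5
tcp_pos: [0.6297, -0.2008, 0.2332]
orientation: [-1.515, -0.481, -0.473]
contact_force: [-0.3, 0.1, -3.2]
grip_width: 0.0367
```

jog_arm --motion '[[0,[-0.002,-0.0014,0],[0,0,0]],[0,[-0.002,-0.0014,0],[0,0,0]],[0,[-0.002,-0.0014,0],[0,0,0]],[0,[-0.002,-0.0014,0],[0,0,0]],[0,[-0.002,-0.0014,0],[0,0,0]],[0,[0,0,0],[0,0,0]]]'

```text
clock: 27.0
tcp_pos: [0.6175, -0.2008, 0.2333]
orientation: [-1.515, -0.481, -0.473]
contact_force: [-0.5, -0.3, -4.0]
grip_width: 0.0369
```

jog_arm --motion '[[0,[-0.0082,-0.0057,0],[0,0,0]],[0,[-0.0102,-0.0072,0],[0,0,0]],[0,[-0.0123,-0.0086,0],[0,0,0]],[0,[-0.0123,-0.0086,0],[0,0,0]],[0,[0.004,-0.0057,0],[0,0,0]],[0,[0.01,-0.0143,0],[0,0,0]],[0,[0.01,-0.0143,0],[0,0,0]],[0,[0.01,-0.0143,0],[0,0,0]],[0,[0.004,-0.0057,0],[0,0,0]],[0,[0,0,0],[0,0,0]]]'

```text
clock: 27.83
tcp_pos: [0.5658, -0.2014, 0.3018]
orientation: [-1.516, -0.485, -0.476]
contact_force: [-0.1, -0.6, -3.2]
grip_width: 0.0368
```

Run:
```python
from h import *
plan([.592,.2275,.30],Rt(35,6.2)@R.from_euler('y',180,degrees=True).as_matrix()); o=r.get_obs(); print(o['joints'])
```

```text
clock 27.8333 tcp [ 0.5658 -0.2014  0.3018] F [-0.0741 -0.6243 -3.2309] w 0.03681200690146229
turn [ 3.425  -4.7711  0.1487] norm 5.875035679734992
shift now-axes [0.0226 0.0176 0.4287]  after-turn axes [0.0582 0.043  0.4235] norm 0.42967109923980096
[ 0.3748  0.0902 -0.0399  2.0959 -0.4886  0.4135  2.3086]
```

jog_arm --motion '[[0,[0.0006,0.0005,0.012],[0,0,0]],[0,[0.001,0.0008,0.02],[0,0,0]],[0,[0.0013,0.001,0.026],[0,0,0]],[0,[0.0013,0.001,0.026],[0,0,0]],[0,[0.0013,0.001,0.026],[0,0,0]],[0,[0.0013,0.001,0.026],[0,0,0]],[0,[0.0013,0.001,0.026],[0,0,0]],[0,[0.0013,0.001,0.026],[0,0,0]],[0,[0.0013,0.001,0.026],[0,0,0]],[0,[0.0013,0.001,0.026],[0,0,0]]]'

```text
clock: 28.67
tcp_pos: [0.578, 0.0402, 0.2972]
orientation: [-1.516, -0.48, -0.471]
contact_force: [-0.8, -1.0, -4.1]
grip_width: 0.0371
```

Run:
```python
from h import *
plan([.592,.2275,.30],Rt(35,6.2)@R.from_euler('y',180,degrees=True).as_matrix()); o=r.get_obs(); print(o['joints'])
```

```text
clock 28.6667 tcp [0.578  0.0402 0.2972] F [-0.7813 -0.9896 -4.102 ] w 0.03711098631526817
turn [ 3.3196 -4.81   -0.2076] norm 5.847987660040688
shift now-axes [0.014  0.0064 0.1872]  after-turn axes [0.0296 0.0173 0.1847] norm 0.18788245488095173
[-0.0863  0.0415 -0.1684  2.1593  0.4073  0.3763  0.9875]
```

jog_arm --motion '[[0,[0.0022,0.001,0.027],[0,0,0]],[0,[0.0022,0.001,0.027],[0,0,0]],[0,[0.0022,0.001,0.027],[0,0,0]],[0,[0.0022,0.001,0.027],[0,0,0]],[0,[0.0022,0.001,0.027],[0,0,0]],[0,[0.0018,0.0009,0.025],[0,0,0]],[0,[0.0012,0.0005,0.018],[1.66,-2.4,-0.1]],[0,[0,0,0.009],[1.66,-2.4,-0.1]],[0,[0,0,0],[0,0,0]],[0,[0,0,0],[0,0,0]]]'

```text
clock: 29.5
tcp_pos: [0.5921, 0.2251, 0.3]
orientation: [-1.485, -0.556, -0.395]
contact_force: [0.6, -1.3, -4.4]
grip_width: 0.0369
```

Run:
```python
from h import *
plan([.592,.2275,.30],Rt(35,6.2)@R.from_euler('y',180,degrees=True).as_matrix()); o=r.get_obs(); print(o['joints'],o['qvel'])
```

```text
clock 29.5 tcp [0.5921 0.2251 0.3   ] F [ 0.5633 -1.2579 -4.3899] w 0.036908127097677525
turn [ 0.1113 -0.0696 -0.0485] norm 0.13991785243706129
shift now-axes [0.0002 0.0001 0.0024]  after-turn axes [0.0002 0.0001 0.0024] norm 0.0024112887347538126
[-0.3335  0.1532 -0.2865  2.0298  0.6951  0.5155  0.5366] [ 0.0055 -0.0123  0.021  -0.0009  0.0131  0.0101 -0.0147]
```

jog_arm --motion '[[0,[-0.005,0.0072,0.0012],[0.05,-0.03,0]],[0,[-0.0095,0.0135,0.0012],[0.05,-0.03,0]],[0,[-0.0095,0.0135,0],[0,0,0]],[0,[-0.0095,0.0135,0],[0,0,0]],[0,[-0.0095,0.0135,0],[0,0,0]],[0,[-0.0095,0.0135,0],[0,0,0]],[0,[-0.008,0.0115,0],[0,0,0]],[0,[-0.005,0.0072,0],[0,0,0]],[0,[0,0,0],[0,0,0]],[0,[0,0,0],[0,0,0]]]'

```text
clock: 30.33
tcp_pos: [0.5926, 0.2274, 0.187]
orientation: [-1.483, -0.558, -0.395]
contact_force: [0.2, -0.0, -2.6]
grip_width: 0.0373
```

Run:
```python
from h import *
plan([.592,.2275,.186],Rt(35,6.2)@R.from_euler('y',180,degrees=True).as_matrix()); o=r.get_obs(); print(o['joints'],o['qvel']); print(prime(np.array(o['tcp_pos'])))
for n,c in (('s12','side'),('t12','top')):
    snap(c,n); plates(n,{'rear':(.665,.70,.05,.28,.06,.148),'held':(.60,.62,.05,.28,.064,.148)})
snap('wrist','w12')
for n in ('s12','t12'):
    f=load(n);Q=prime(cloud(f)); ok=(f['range_z']>0)&(abs(Q[...,0]-.6095)<.006)&(Q[...,1]>.03)&(Q[...,1]<.3)
    for z in np.arange(.05,.16,.02):
        m=ok&(Q[...,2]>=z)&(Q[...,2]<z+.02)
        if m.sum(): print(n,'z%.3f'%z,m.sum(),'y',Q[m][:,1].min(),Q[m][:,1].max(),'z',Q[m][:,2].min(),'x med',np.median(Q[m][:,0]))
f=load('s12'); im=f['image'][70:220,190:330,::-1]; cv2.imwrite('pics/s12c.png',cv2.resize(im,None,fx=4,fy=4,interpolation=cv2.INTER_CUBIC))
```

```text
clock 30.3333 tcp [0.5926 0.2274 0.187 ] F [ 0.2467 -0.0333 -2.6407] w 0.037253475897821346
turn [ 0.0188 -0.0019  0.0521] norm 0.055458913884842045
shift now-axes [-0.0011  0.0005  0.0001]  after-turn axes [-0.0011  0.0005  0.0001] norm 0.0011661218022047898
[-0.4811  0.3077 -0.1355  2.1434  1.1785  0.342   0.0139] [ 0.0069 -0.0203 -0.0108 -0.0236 -0.0086  0.0022  0.0105]
[0.613  0.1648 0.187 ]
s12 rear 311 x' at(y.164,z.1) 0.6798 yaw 0.12 tiltdx/dz -1.17 deg y [0.0724 0.2537] z [0.0606 0.0835 0.1471]
s12 held 588 x' at(y.164,z.1) 0.6100 yaw 0.05 tiltdx/dz 0.20 deg y [0.0717 0.2521] z [0.0644 0.1033 0.1475]
t12 rear 268 x' at(y.164,z.1) 0.6806 yaw 0.12 tiltdx/dz 1.24 deg y [0.0744 0.2539] z [0.0601 0.0835 0.1452]
t12 held 154 x' at(y.164,z.1) 0.6105 yaw 0.04 tiltdx/dz 0.26 deg y [0.0737 0.2278] z [0.0651 0.105  0.1477]
s12 z0.050 67 y 0.07131670116123778 0.25407911665104527 z 0.059416381189932754 x med 0.6099308472566662
s12 z0.070 157 y 0.07121234913609192 0.25195009130041324 z 0.07013235772759896 x med 0.6100476233387868
s12 z0.090 165 y 0.07166170999908736 0.2551883665889144 z 0.
[... 260 characters left out ...]
8 y 0.07195821730133112 0.1638816936371022 z 0.15005182742036882 x med 0.6109733182598645
t12 z0.050 6 y 0.0939381572880717 0.12708509345478314 z 0.06479102026420214 x med 0.6104463108090413
t12 z0.070 45 y 0.07421645156464948 0.16533977852861162 z 0.0704760394482038 x med 0.6104955365983213
t12 z0.090 41 y 0.07412618006809042 0.13849021693940453 z 0.09064318096802948 x med 0.6105898905266633
t12 z0.110 57 y 0.07336771819420916 0.2513098894688159 z 0.11042976320106568 x med 0.6107631663205427
t12 z0.130 25 y 0.07401974200506509 0.13027329195754678 z 0.130322272592149 x med 0.6107770447028591
t12 z0.150 88 y 0.07422939066032647 0.25428905765793386 z 0.1500798179831756 x med 0.6119747035623722
```

View pics/w12.png

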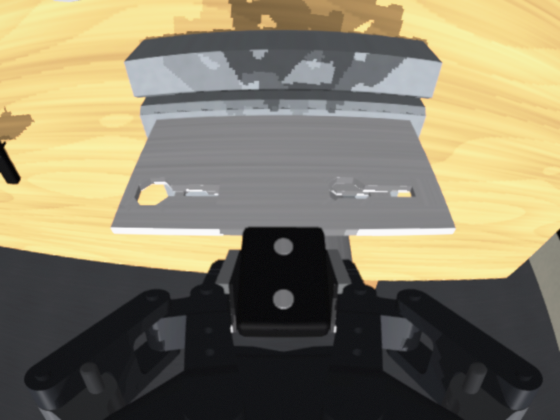

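View pics/s12c.png

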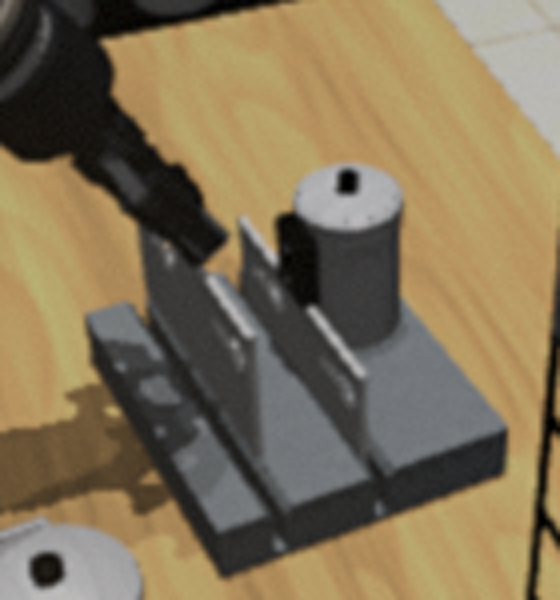

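jog_arm --motion '[[0,[-0.0004,-0.0003,0],[0,0,0]],[0,[-0.0034,0.0049,0],[0,0,0]],[0,[-0.0034,0.0049,0],[0,0,0]],[0,[-0.0034,0.0049,0],[0,0,0]],[0,[-0.0029,0.0041,0],[0,0,0]],[0,[0,0,0],[0,0,0]],[0,[0,0,0],[0,0,0]]]'

```text
clock: 31.07
tcp_pos: [0.5927, 0.2286, 0.1652]
orientation: [-1.481, -0.56, -0.395]
contact_force: [-0.5, 0.8, -3.6]
grip_width: 0.037
```

jog_arm --motion '[[0,[-0.0014,0.002,0],[0,0,0]],[0,[-0.0014,0.002,0],[0,0,0]],[0,[-0.0014,0.002,0],[0,0,0]],[0,[0,0,0],[0,0,0]],[0,[0,0,0],[0,0,0]]]'

```text
clock: 31.48
tcp_pos: [0.5925, 0.2286, 0.1574]
orientation: [-1.482, -0.56, -0.395]
contact_force: [-0.2, 0.0, -3.7]
grip_width: 0.0372
```

Run:
```python
from h import *
plan([.592,.2275,.186],Rt(35,6.2)@R.from_euler('y',180,degrees=True).as_matrix()); o=r.get_obs(); print(o['joints'],o['moment']); print(prime(np.array(o['tcp_pos'])))
snap('wrist','w13')
```

```text
clock 31.4833 tcp [0.5925 0.2286 0.1574] F [-0.2481  0.0372 -3.6919] w 0.037157169088202296
turn [-0.0678  0.0552  0.1328] norm 0.15899560496315568
shift now-axes [ 0.016  -0.0238 -0.001 ]  after-turn axes [ 0.0159 -0.0238 -0.001 ] norm 0.028649940275561548
[-0.5229  0.3579 -0.0896  2.1654  1.3801  0.3101 -0.2006] [-0.1269  1.0333 -0.0107]
[0.613  0.1659 0.1574]
```

View pics/w13.png

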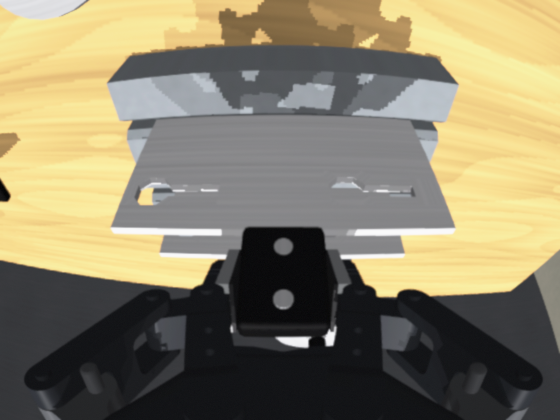

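jog_arm --motion '[[0,[-0.0017,0.0018,-0.001],[0,0,0.1]],[0,[-0.0017,0.0025,0],[0,0,0]],[0,[-0.0017,0.0025,0],[0,0,0]],[0,[-0.0017,0.0025,0],[0,0,0]],[0,[0,0,0],[0,0,0]],[0,[0,0,0],[0,0,0]]]'

```text
clock: 32.03
tcp_pos: [0.5923, 0.2275, 0.1456]
orientation: [-1.482, -0.559, -0.393]
contact_force: [0.3, -0.1, -3.6]
grip_width: 0.037
```

Run:
```python
from h import *
plan([.592,.2275,.131],Rt(35,6.2)@R.from_euler('y',180,degrees=True).as_matrix()); o=r.get_obs(); print(o['joints'],o['moment']); print(prime(np.array(o['tcp_pos'])))
```

```text
clock 32.0333 tcp [0.5923 0.2275 0.1456] F [ 0.2788 -0.0849 -3.5612] w 0.03696963491669342
turn [-0.0602  0.0658  0.0128] norm 0.09010533141363068
shift now-axes [-0.0086  0.0118  0.    ]  after-turn axes [-0.0086  0.0118  0.    ] norm 0.014602410717297119
[-0.5278  0.3783 -0.0816  2.1725  1.46    0.3028 -0.2829] [-0.1397  1.0487  0.0666]
[0.6127 0.1649 0.1456]
```

Now 25 mm or so deep with no side load. Continuing down in small steps, watching Fz for the floor.

jog_arm --motion '[[0,[-0.0014,0.002,0],[0,0,0]],[0,[-0.0014,0.002,0],[0,0,0]],[0,[-0.0014,0.002,0],[0,0,0]],[0,[-0.0011,0.0016,0],[0,0,0]],[0,[0,0,0],[0,0,0]],[0,[0,0,0],[0,0,0]]]'

```text
clock: 32.53
tcp_pos: [0.5924, 0.2275, 0.1366]
orientation: [-1.482, -0.559, -0.393]
contact_force: [-0.6, 0.2, -3.5]
grip_width: 0.0371
```

jog_arm --motion '[[0,[-0.0006,0.0008,0],[0,0,0]],[0,[-0.0006,0.0008,0],[0,0,0]],[0,[0,0,0],[0,0,0]],[0,[0,0,0],[0,0,0]]]'

```text
clock: 32.87
tcp_pos: [0.5924, 0.2275, 0.1347]
orientation: [-1.482, -0.559, -0.394]
contact_force: [0.1, 0.4, -4.7]
grip_width: 0.0367
```

jog_arm --motion '[[0,[-0.0006,0.0008,0],[0,0,0]],[0,[0,0,0],[0,0,0]],[0,[0,0,0],[0,0,0]]]'

```text
clock: 33.12
tcp_pos: [0.5924, 0.2275, 0.1337]
orientation: [-1.482, -0.559, -0.394]
contact_force: [-0.5, 0.3, -4.3]
grip_width: 0.0366
```

jog_arm --motion '[[0,[-0.0006,0.0008,0],[0,0,0]],[0,[0,0,0],[0,0,0]],[0,[0,0,0],[0,0,0]]]'

```text
clock: 33.37
tcp_pos: [0.5924, 0.2275, 0.1327]
orientation: [-1.482, -0.559, -0.394]
contact_force: [0.1, -0.4, -3.8]
grip_width: 0.0368
```

jog_arm --motion '[[0,[-0.0006,0.0008,0],[0,0,0]],[0,[0,0,0],[0,0,0]],[0,[0,0,0],[0,0,0]]]'

```text
clock: 33.62
tcp_pos: [0.5923, 0.2275, 0.1317]
orientation: [-1.482, -0.559, -0.394]
contact_force: [0.4, -0.3, -4.1]
grip_width: 0.0368
```

jog_arm --motion '[[0,[-0.0006,0.0008,0],[0,0,0]],[0,[0,0,0],[0,0,0]],[0,[0,0,0],[0,0,0]]]'

```text
clock: 33.87
tcp_pos: [0.5923, 0.2276, 0.1307]
orientation: [-1.482, -0.559, -0.394]
contact_force: [-0.1, -0.2, -3.9]
grip_width: 0.0367
```

jog_arm --motion '[[0,[-0.0006,0.0008,0],[0,0,0]],[0,[0,0,0],[0,0,0]],[0,[0,0,0],[0,0,0]]]'

```text
clock: 34.12
tcp_pos: [0.5923, 0.2275, 0.1297]
orientation: [-1.482, -0.559, -0.394]
contact_force: [-0.5, 0.2, -3.2]
grip_width: 0.0372
```

jog_arm --motion '[[0,[-0.0006,0.0008,0],[0,0,0]],[0,[0,0,0],[0,0,0]],[0,[0,0,0],[0,0,0]]]'

```text
clock: 34.37
tcp_pos: [0.5923, 0.2276, 0.1288]
orientation: [-1.482, -0.559, -0.394]
contact_force: [-0.9, -0.1, -3.3]
grip_width: 0.0371
```

Run:
```python
from h import *
plan([.592,.2275,.131],Rt(35,6.2)@R.from_euler('y',180,degrees=True).as_matrix()); o=r.get_obs(); print(o['joints'],o['moment'])
snap('side','s14'); snap('top','t14')
for n in ('s14','t14'): plates(n,{'rear':(.665,.70,.05,.28,.06,.148),'held':(.60,.62,.05,.28,.05,.095)})
for n in ('s14','t14'):
    f=load(n);Q=prime(cloud(f))
    for nm,x in (('rear',.683),('held',.6125)):
        ok=(f['range_z']>0)&(abs(Q[...,0]-x)<.005)&(Q[...,1]>.076)&(Q[...,1]<.125)&(Q[...,2]<.13)&(Q[...,2]>.06); print(n,nm,'top edge z',np.sort(Q[ok][:,2])[-12:])
```

```text
clock 34.3667 tcp [0.5923 0.2276 0.1288] F [-0.937  -0.0752 -3.334 ] w 0.03707774501417401
turn [-0.0756  0.0487  0.0563] norm 0.10612651683614645
shift now-axes [ 0.001  -0.002  -0.0001]  after-turn axes [ 0.001  -0.002  -0.0001] norm 0.002207217953038444
[-0.5234  0.4101 -0.0874  2.1807  1.593   0.305  -0.4195] [-0.1218  1.0131  0.0162]
s14 rear 301 x' at(y.164,z.1) 0.6798 yaw 0.07 tiltdx/dz -1.15 deg y [0.0729 0.2546] z [0.0602 0.0841 0.1478]
s14 held 235 x' at(y.164,z.1) 0.6095 yaw 0.32 tiltdx/dz -0.39 deg y [0.0722 0.2399] z [0.05   0.0669 0.0946]
t14 rear 277 x' at(y.164,z.1) 0.6806 yaw 0.06 tiltdx/dz 1.23 deg y [0.0746 0.2535] z [0.0603 0.0827 0.1464]
t14 held 75 x' at(y.164,z.1) 0.6097 yaw 0.12 tiltdx/dz 0.03 deg y [0.0737 0.254 ] z [0.0504 0.068  0.0946]
s14 rear top edge z [0.0985 0.0985 0.0989 0.099  0.0991 0.0991 0.0992 0.0995 0.0995 0.0999
 0.1    0.1019]
s14 held top edge z [0.0987 0.099  0.0991 0.0993 0.0994 0.0994 0.0995 0.0995 0.0996 0.0997
 0.101  0.1012]
t14 rear top edge z [0.1018 0.1019 0.1019 0.102  0.102  0.1021 0.1026 0.1031 0.1034 0.1035
 0.104  0.1047]
t14 held top edge z [0.1028 0.1028 0.1028 0.1028 0.1028 0.1029 0.1032 0.1034 0.104  0.1041
 0.1049 0.1059]
```

jog_arm --motion '[[0,[-0.0004,0.0006,0],[0,0,0]],[0,[0,0,0],[0,0,0]],[0,[0,0,0],[0,0,0]]]'

```text
clock: 34.72
tcp_pos: [0.5926, 0.2276, 0.1287]
orientation: [-1.482, -0.56, -0.395]
contact_force: [-2.3, -0.2, 5.0]
grip_width: 0.0369
```

jog_arm --motion '[[0,[-0.0004,0.0006,0],[0,0,0]],[0,[0,0,0],[0,0,0]],[0,[0,0,0],[0,0,0]]]'

```text
clock: 34.97
tcp_pos: [0.5931, 0.2277, 0.1287]
orientation: [-1.481, -0.56, -0.396]
contact_force: [-5.3, -2.5, 10.0]
grip_width: 0.0373
```

jog_arm --motion '[[0,[-0.0004,0.0006,0],[0,0,0]],[0,[0,0,0],[0,0,0]],[0,[0,0,0],[0,0,0]]]'

```text
clock: 35.22
tcp_pos: [0.5934, 0.2277, 0.1287]
orientation: [-1.481, -0.561, -0.397]
contact_force: [-7.6, -2.1, 15.8]
grip_width: 0.0364
```

jog_arm --motion '[[0,[0.0005,-0.0007,0],[0,0,0]],[0,[0.0004,-0.0005,0],[0,0,0]],[0,[0,0,0],[0,0,0]],[0,[0,0,0],[0,0,0]]]'

```text
clock: 35.55
tcp_pos: [0.5928, 0.2276, 0.1287]
orientation: [-1.482, -0.56, -0.395]
contact_force: [-3.7, -2.0, 6.4]
grip_width: 0.0371
```

Run:
```python
from h import *
plan([.592,.2275,.1287],Rt(35,6.2)@R.from_euler('y',180,degrees=True).as_matrix()); o=r.get_obs(); print(o['joints'],o['moment'])
snap('side','s15'); snap('top','t15')
for n in ('s15','t15'): plates(n,{'held':(.60,.62,.05,.28,.05,.095)})
```

```text
clock 35.55 tcp [0.5928 0.2276 0.1287] F [-3.7444 -2.0054  6.4108] w 0.0370502739557867
turn [-0.0721  0.0286  0.1206] norm 0.14338605894965625
shift now-axes [-0.0007 -0.0004 -0.0001]  after-turn axes [-0.0007 -0.0004 -0.0001] norm 0.0008382624540580417
[-0.5229  0.4109 -0.0878  2.1804  1.5979  0.3056 -0.4244] [-0.3724  0.8137 -0.0777]
s15 held 230 x' at(y.164,z.1) 0.6102 yaw 0.20 tiltdx/dz 0.48 deg y [0.0721 0.2379] z [0.0505 0.0669 0.0943]
t15 held 74 x' at(y.164,z.1) 0.6101 yaw 0.13 tiltdx/dz 0.31 deg y [0.074  0.2523] z [0.051  0.069  0.0947]
```

jog_arm --motion '[[0,[0.0003,-0.0004,0],[0,0,0]],[0,[0,0,0],[0,0,0]],[0,[0,0,0],[0,0,0]],[1,[0,0,0],[0,0,0]],[1,[0,0,0],[0,0,0]],[1,[0,0,0],[0,0,0]],[1,[0,0,0],[0,0,0]],[1,[0,0,0],[0,0,0]],[1,[0,0,0],[0,0,0]],[1,[0,0,0],[0,0,0]]]'

```text
clock: 36.48
tcp_pos: [0.5924, 0.2275, 0.1285]
orientation: [-1.482, -0.559, -0.394]
contact_force: [-0.2, 0.2, -0.5]
grip_width: 0.0854
```

jog_arm --motion '[[1,[0,-0.008,0],[0,0,0]],[1,[0,-0.015,0],[0,0,0]],[1,[0,-0.02,0],[0,0,0]],[1,[0,-0.02,0],[0,0,0]],[1,[0,-0.02,0],[0,0,0]],[1,[0,-0.02,0],[0,0,0]],[1,[0,-0.015,0],[0,0,0]],[1,[0,0,0],[0,0,0]],[1,[0,0,0],[0,0,0]]]'

```text
clock: 37.23
tcp_pos: [0.5253, 0.2202, 0.226]
orientation: [-1.481, -0.56, -0.395]
contact_force: [-0.6, 0.2, -0.4]
grip_width: 0.0855
```

Run:
```python
from h import *
o=st()
snap('side','s16'); snap('top','t16'); snap('wrist','w16')
for n in ('s16','t16'): plates(n,{'rear':(.665,.70,.05,.28,.06,.148),'front':(.60,.62,.05,.28,.05,.148)})
for n in ('s16','t16'):
    f=load(n);Q=prime(cloud(f))
    for nm,x in (('rear',.683),('front',.6125)):
        b=(f['range_z']>0)&(abs(Q[...,0]-x)<.006)&(Q[...,1]>.05)&(Q[...,1]<.28)
        ok=b&(Q[...,1]<.125)&(Q[...,2]<.13)&(Q[...,2]>.06); g=b&(Q[...,2]>.13)&(Q[...,2]<.17); e=b&(Q[...,2]>.06)&(Q[...,2]<.098); print(n,nm,'top z',np.median(np.sort(Q[ok][:,2])[-12:]),'grip top',np.median(np.sort(Q[g][:,2])[-12:]),'y ext',Q[e][:,1].min(),Q[e][:,1].max())
f=load('s16'); im=f['image'][70:220,190:330,::-1]; cv2.imwrite('pics/s16c.png',cv2.resize(im,None,fx=4,fy=4,interpolation=cv2.INTER_CUBIC))
```

```text
{'clock': 37.2333, 'joints': [-0.5217, 0.1476, -0.167, 2.2427, 1.0266, 0.4, 0.1044], 'qvel': [-0.0034, 0.0352, 0.0121, 0.0025, 0.0156, -0.0012, -0.0104], 'tau': [-0.0689, -35.4271, -0.3705, -23.6016, 0.7013, -0.2067, 0.2085], 'tcp_pos': [0.5253, 0.2202, 0.226], 'orientation': [-1.4808, -0.5599, -0.3952], 'contact_force': [-0.6306, 0.2001, -0.4272], 'moment': [-0.1145, 0.6033, -0.0088], 'grip_width': 0.0855}
s16 rear 326 x' at(y.164,z.1) 0.6801 yaw 0.12 tiltdx/dz -0.16 deg y [0.0726 0.2525] z [0.0602 0.0836 0.1478]
s16 front 342 x' at(y.164,z.1) 0.6098 yaw 0.15 tiltdx/dz -0.91 deg y [0.0725 0.2542] z [0.0501 0.0777 0.1474]
t16 rear 282 x' at(y.164,z.1) 0.6807 yaw 0.01 tiltdx/dz 1.50 deg y [0.0747 0.2541] z [0.0604 0.0845 0.1476]
t16 front 269 x' at(y.164,z.1) 0.6100 yaw 0.18 tiltdx/dz 0.22 deg y [0.0742 0.253 ] z [0.0503 0.0765 0.1469]
s16 rear top z 0.09985962947916416 grip top 0.14949452198365465 y ext 0.07222927631540066 0.2538016271687171
s16 front top z 0.09974212271128535 grip top 0.14915171185578674 y ext 0.07183433680831676 0.2564118051647197
t16 rear top z 0.10298216336082328 grip top 0.1530292006929891 y ext 0.07452529983188186 0.2547161176892013
t16 front top z 0.10323011030746149 grip top 0.15364172877825572 y ext 0.07386381839548313 0.25342051777242364
```

View pics/s16c.png

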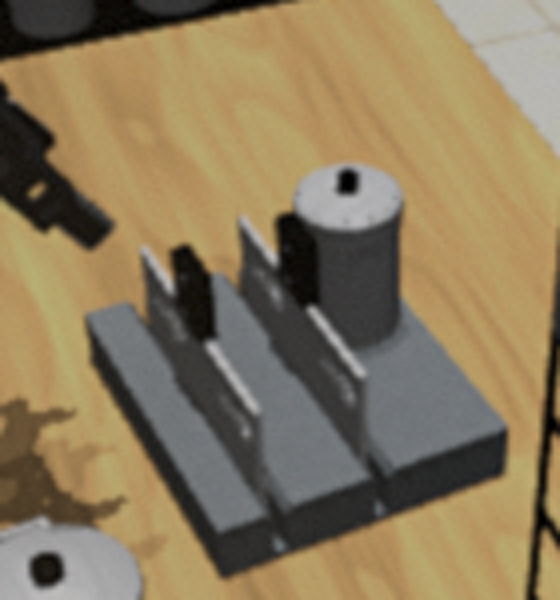

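View pics/w16.png

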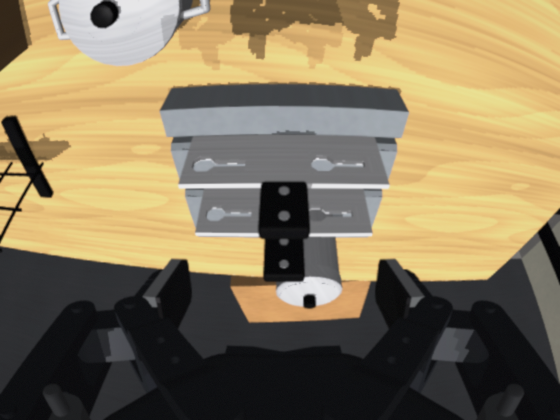

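View pics/t16.png

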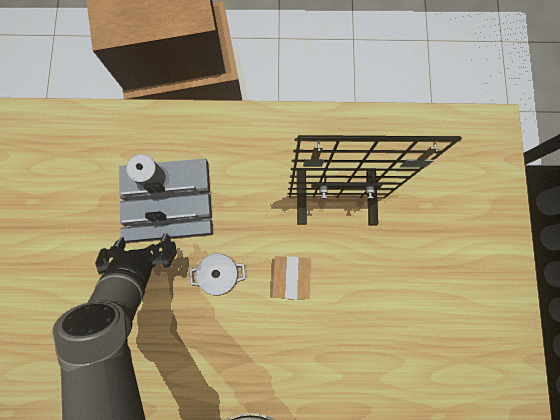

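The released divider matches the rear one in top-edge height (within 0.3 mm) and in position along its slot (within 1 mm). The pot, canister and carton are at the same pixels as at the start, (217,274), (141,168) and (290,278). Handing in.

Run:
```python
from h import *
print(r.hand_in())
```

```text
the job is handed in; nothing more can be done
None
```

The divider is in the front slot, fully home, released and standing on its own. I handed the job in at about 37 s of the 58 s.

**What I did**
- I gripped the divider with the tool tilted 35°, slid it about 37 mm to the stop, backed up 7 mm and drew it off the studs.
- With that grasp, joint 7 reached its limit (−2.955 of −2.96) above the slot, so the descent stopped short.
- I hung the divider back on its studs, regrasped with the gripper turned half round, then slid and drew it off again.
- I held it all the way down. The floor showed as a sharp force rise at TCP height 0.129 m, up to about 16 N. I eased off and then opened the gripper.

**Last checks**
- **Fully home:** the top edge is level with the rear divider's within 0.3 mm in both views.
- **Centred:** it is in line with the rear divider along the slot within about 1 mm, and 70–71 mm in front of it.
- **Bystanders:** the pot, canister and carton show no shift from the first top picture, judged by eye.
- **Robot:** it stands clear of the divider, with the force reading near zero.

**Disagreements between views**
- The two cameras differ by about 3 mm in absolute height, so I compared the divider with the rear one within each view.
- Divider tilt read −0.9° from the side view and +0.2° from the top view. The rear divider scatters by more than that, so uprightness is confirmed only to about 1°.

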